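# Nest the bowl covers in the carrier and lock its tray

## Robot

A 6-joint arm with a two-finger parallel gripper is mounted at the origin on the work surface. World frame = base frame: x ahead of the robot, y to its left, z up, the work surface at z = 0. Lengths are in mm, angles in rad, forces in N, time in s.
With the tool pointing down it reaches from about 400 to 925 mm from the base axis. Payload 3.4 kg.
Tool frame: the origin (TCP) lies between the finger pads; the fingertips stand 22 mm ahead of it and the grasp point (between the pads) lies 3 mm ahead of it; z points along the fingers, y is the line along which they close (so a half turn about z gives the same grasp; the last joint's range is limited). The gripper opens to 85 mm and grips with 20 to 120 N. Pads are 22 mm wide; open, the fingers measure 114 mm over their backs; the gripper's body (76 mm by 85 mm) begins 54 mm behind the grasp point. The pads swing forward as they close: fully open they stand 13 mm farther back than shut.
Start: joints at [-1.337, 0.307, 1.506, -0, 1.328, -0.073], TCP at [174.179, -547.99, 253.305] pointing down, gripper open.
Joint ranges: [-3.12, 3.12], [-1.05, 2.28], [0.14, 2.33], [-1.42, 4.57], [0.1, 2.73], [-2.68, 2.68]. Speed limits (rad/s): [2.57, 2.57, 3.14, 3.14, 3.14, 3.14].

## Interface

Orientations are given as a unit quaternion [w, x, y, z].
In Python, from workcell import ctrl, optics, finish_job, recognise, outline_of gives the robot as it stands. The module is installed in compiled form; this text tells all that it offers.
- The arm moves only by the tool arm_command, never from a script. Its argument "series" is a list of rows, each an object of numbers: "dx", "dy", "dz": the shift along the tool's x, y, z in m; "wx", "wy", "wz": the turn, a rotation vector about the tool's x, y, z in rad. A call has 1 to 20 rows; each row is the pose to reach, as a shift and turn from the pose commanded when the call began, along the tool's axes at that moment; what a row does not reach only later rows make up. A row lasts 1/12 s, in which the tool goes at most 41.7 mm and 7.16 degrees, less where a joint would pass 70% of its speed; a pose out of reach is approached as far as the arm can. A call with a gripper value outside its range is refused whole. "claw" is the opening, from -1 (shut) to 1 (fully open), set as the call begins (left out, the last holds). The fingers move at their own pace and stop on an object; the grip force is fixed at half the most. Time passes only in rows, so rows that repeat a pose let the fingers close. It gives the time, the measured TCP pose, the force, the opening and the grip force at its end, in the units of the state.
- ctrl.state(): the state, without advancing time (a new reading comes with each control period).
- optics.read_camera(name): name is "scene" or "top" or "wrist"; returns the picture (420x560x3 uint8, red, green, blue); there is no depth.
- optics.camera_params(name): a dict with "mtx" (3x3 intrinsics, pixels), "R" (3x3) and "t" (3): a world point X has camera coordinates R X + t; the wrist camera has in their place "hand_eye" (4x4, takes a point from camera to tool coordinates, whose origin is the TCP and whose axes are the flange's). Camera axes: x right, y down, z forward; pixel columns grow to the right and rows downward; lengths in mm; the calibration is good to about 2 mm. A picture is of the moment at which its call begins: read the wrist's pose just before it. camera_params takes no time and is no camera call.
- finish_job(): hands the job in; it is judged then, once.
Trained networks look in the newest picture that a camera, given by its name, has taken for a name from the list of things; names that differ only in an ending like _2 or _b are one class to them, and where a whole thing is asked for, a point or a joint stands for the part that bears it (a point fixed in the world has none). Each returns a list of dicts, best first, with "score" (0 to 1); they miss things now and then, are a little off and sometimes report something else, mostly with a low value. They report only what shows in the picture. A call takes as long as a camera call. They do not tell look-alikes from the thing itself.
- recognise(query, camera): "box" ([left, top, right, bottom] in pixels, round what is visible of it).
- outline_of(query, camera): "pixels" (420x560 bool, what is visible of it) and "box" ([left, top, right, bottom] in pixels, round what is visible of it).
The state is a dict: "time": time; "q": joint angles; "qd": joint speeds; "joint_torque": joint torques, N m; "tool_pos": TCP position; "tool_rot": TCP orientation; "wrist_force": force on the tool from outside, world axes, zero at the start; "moment": the same for the moment, N m; "width": finger opening in mm; "grip_force": force on a finger pad.
Only numpy, scipy, OpenCV 4.12 (cv2) and the standard library are available. Lean on these libraries where they do the work, as an engineer would, in place of code of your own. Each camera call takes 0.05 s, during which the arm holds its last target. There are 200 camera calls.

## Task

Stack all the upside-down domed bowl covers on the round seat of the carrier's tray, still upside down and in order of size, the largest at the bottom and each next smaller one cupped upright inside it; set them down gently and do not drop them. When all are nested, push the tray fully home towards the fence by its tab, and only then turn the latch all the way across the front of the tray. Leave the remote and the keychain ring where they are.

Things in the scene. Friction and masses are not known exactly. Their poses are not given: they have to be found in the camera images.
- cover_a: largest of up to four white domed bowl covers (None if absent), lying upside down on its disc knob (44 mm wide, 16 tall): 60 mm tall, 132 mm across the rim, a vertical skirt 14 mm tall, 9 thick (pinch it). Flat inner floor 21 mm above the underside, 56 mm wide: a smaller cover's knob stands there with 6 mm to spare each way. 50-145 g. Origin: centre of knob's underside, z to the open rim
- cover_b: second largest of up to four white domed bowl covers (None if absent), lying upside down on its disc knob (44 mm wide, 16 tall): 58 mm tall, 116 mm across the rim, a vertical skirt 14 mm tall, 9 thick (pinch it). Flat inner floor 21 mm above the underside, 56 mm wide: a smaller cover's knob stands there with 6 mm to spare each way. 50-145 g. Origin: centre of knob's underside, z to the open rim
- cover_c: second smallest of up to four white domed bowl covers (None if absent), lying upside down on its disc knob (44 mm wide, 16 tall): 56 mm tall, 100 mm across the rim, a vertical skirt 14 mm tall, 9 thick (pinch it). Flat inner floor 21 mm above the underside, 56 mm wide: a smaller cover's knob stands there with 6 mm to spare each way. 50-145 g. Origin: centre of knob's underside, z to the open rim
- cover_d: smallest of up to four white domed bowl covers (None if absent), lying upside down on its disc knob (44 mm wide, 16 tall): 54 mm tall, 84 mm across the rim, a vertical skirt 14 mm tall, 9 thick (pinch it). Flat inner floor 21 mm above the underside, 56 mm wide: a smaller cover's knob stands there with 6 mm to spare each way. 50-145 g. Origin: centre of knob's underside, z to the open rim
- carrier: dark wooden carrier base board, fixed, 12 mm thick, with a 57 mm high fence at its back. Origin: on its underside, straight below the seat's place when the tray is home. Its x axis points to the fence, the way the tray slides home; board from x = -187 to +83 mm, y -84 to +92 mm, fence at x +69 to +81 mm
- tray (a joint): position (m) of the light wooden sliding tray on the carrier: 0 drawn fully out towards the board's open end, 0.070 fully home against its stop; slides along the carrier's +x with about 3 N and stays where it is left. Tray 160 x 120 x 10 mm, its top 22 mm above the cabinet top
- seat (a point): centre of the round cork seat on the tray's top face (22 mm above the cabinet top), inside a wooden ring 5 mm high, 56 mm inner diameter, where the knob of the bottom cover stands; moves with the tray, axes as the carrier's
- push_tab (a point): middle of the outer face (facing the carrier's -x) of the tray's upright wooden push tab, 44 mm wide (along y), 8 mm thick, which rises from the tray's top to 52 mm above the cabinet top; this point is 40 mm up, and 93 mm in -x and 26 mm in -y from the seat; moves with the tray
- latch (a joint): angle (rad) of the steel turn latch: 0 open (pointing along the carrier's -x, beside the tray), 1.571 fully across the front of the tray, at its stop; grows counter-clockwise from above; turns with about 0.06 N m and stays where it is left
- latch_pivot (a point): the latch's vertical hinge axis, fixed on the carrier at its x = -112 mm, y = +74 mm, 18 mm above the cabinet top
- remote: bystander, loose: orange remote control, 48 x 165 x 18 mm; origin centre of its underside
- keyring: bystander, loose: flat steel keychain ring 36 mm across, 5 mm thick; origin centre of its underside
- latch_peg (a point): centre of the top end of the latch's upright steel peg, 12 mm in diameter, which stands 50 mm from the pivot axis and reaches from the latch bar (28 mm above the cabinet top) to 88 mm above the cabinet top; swings with the latch
Things that resemble listed ones, but are neither listed nor needed, are in the scene too. What is shaped like the cover_a but turquoise is not meant.

How it is judged (in metres and radians):
On the way, in this order (a step that is already met when the one before it is completed fails the run):
1. all covers present stand nested on the seat, largest at the bottom (horizontal distance between each of cover_a, cover_b, cover_c, cover_d and seat below 0.025 m and angle between each of cover_a, cover_b, cover_c, cover_d's own z axis and vertical below 0.08 rad and z of each of cover_b, cover_c, cover_d in the frame of cover_a above 0.014 m and z of each of cover_c, cover_d in the frame of cover_b above 0.014 m and z of cover_d in the frame of cover_c above 0.014 m and linear speed of each of cover_a, cover_b, cover_c, cover_d below 0.03 m/s), for 0.2 s.
2. the tray is pushed home (value of joint tray above 0.064 m), for 0.2 s.
3. the latch is turned across the tray (value of joint latch above 1.4 rad), for 0.2 s.
At the end, for the whole second after the job is handed in: Every cover present stands at rest upside down (its axis within 0.08 rad of vertical) within 25 mm of the seat's axis, every smaller one at least 14 mm above every larger one; the tray is within 6 mm of fully home (joint above 0.064) and the latch is turned past 1.4 rad (all of step 1 and value of joint tray above 0.064 m and value of joint latch above 1.4 rad); the robot touches nothing.
It fails at once if the remote is pushed out of its place (more than 30 mm) (distance of remote from where it was at the start of the episode above 0.03 m).
It fails at once if the keychain ring is pushed out of its place (more than 30 mm) (distance of keyring from where it was at the start of the episode above 0.03 m).
It fails at once if a cover is dropped or thrown onto the tray (faster than 0.9 m/s within 50 mm of the seat's axis) ((horizontal distance between cover_a and seat below 0.05 m and linear speed of cover_a above 0.9 m/s) or (horizontal distance between cover_b and seat below 0.05 m and linear speed of cover_b above 0.9 m/s) or (horizontal distance between cover_c and seat below 0.05 m and linear speed of cover_c above 0.9 m/s) or (horizontal distance between cover_d and seat below 0.05 m and linear speed of cover_d above 0.9 m/s)).
Of cover_a, cover_b, cover_c, cover_d only 3 to 4 are there at a start; the rules pass over those that are not, and their reading is None.
At some moment in a run one of cover_a, cover_b, cover_c, cover_d may be knocked a few centimetres aside while the robot is not near it.
It also fails if it takes over 210 s, if anything falls off the work surface, if the arm or the gripper's body presses on something with over 40 N, if the wrist force passes 120 N, or if a joint passes its speed limit or range.

## Working session

There is one attempt and no reset: what is moved stays moved. The work goes in short steps, Python scripts to look and compute and a tool call to move; the robot and the scene stay as the last step left them, time stands still between calls to the robot, and variables do not carry over. Pictures are saved under pics/ and viewed, at most 14 in all, crops included, and the job is handed in when it is done.

Besides the shell and the picture viewer there is one more tool, called after ">>>" by a JSON object that holds its "op" and its "data", one argument or row to a line. arm_command: Moves the arm, as the interface text tells. Its arguments: {"type":"object","properties":{"series":{"type":"array","items":{"type":"object","properties":{"dx":{"type":"number"},"dy":{"type":"number"},"dz":{"type":"number"},"wx":{"type":"number"},"wy":{"type":"number"},"wz":{"type":"number"}}}},"claw":{"type":"number"}},"required":["series"]}

```bash
mkdir -p pics; ls
python3 - <<'E'
from workcell import ctrl, optics
import cv2,numpy as np
for n in ("scene","top"):
    im=optics.read_camera(n); cv2.imwrite(f"pics/{n}0.png",im[:,:,::-1])
for n in ("scene","top","wrist"): print(n,optics.camera_params(n))
s=ctrl.state(); print(s)
E
```

```text
pics
scene {'mtx': array([[390.64092239,   0.        , 282.25909495],
       [  0.        , 390.64092239, 211.51427676],
       [  0.        ,   0.        ,   1.        ]]), 'R': array([[ 0.66382684,  0.74784407,  0.00794798],
       [ 0.447517  , -0.38868071, -0.80539173],
       [-0.5992182 ,  0.53819751, -0.59268962]]), 't': array([-262.19747778, -189.36961922, 1423.40409088])}
top {'mtx': array([[528.75102146,   0.        , 282.05405639],
       [  0.        , 528.75102146, 204.55285595],
       [  0.        ,   0.        ,   1.        ]]), 'R': array([[ 0.00937602, -0.99995423, -0.00190732],
       [-0.99119042, -0.00904181, -0.13213554],
       [ 0.13211224,  0.00312942, -0.99122982]]), 't': array([ -93.194334  ,  509.30601272, 1566.27059878])}
wrist {'mtx': array([[329.28469669,   0.        , 276.41810436],
       [  0.        , 329.28469669, 211.21265771],
       [  0.        ,   0.        ,   1.        ]]), 'hand_eye': array([[ 1.33412599e-05, -9.58388940e-01, -2.85465653e-01,
         7.18520743e+01],
       [ 9.99999842e-01,  1.73208016e-04, -5.34773231e-04,
         4.156
[... 177 characters left out ...]
00]])}
{'time': 0.1, 'q': array([-1.33646740e+00,  3.07536380e-01,  1.50754851e+00, -6.32639784e-05,
        1.32841518e+00, -7.35206387e-02]), 'qd': array([ 0.00035768, -0.00042917, -0.00254557,  0.00038085, -0.00122835,
        0.00159098]), 'joint_torque': array([ 1.96654278e-04, -4.58527994e+01, -2.52607441e+01, -3.53090563e-04,
        5.60076413e-03, -4.70427409e-06]), 'tool_pos': array([ 174.03747551, -547.40675938,  252.44907622]), 'tool_rot': array([-9.48160809e-04,  9.88175333e-01,  1.53325145e-01, -1.07200379e-04]), 'wrist_force': array([-0.24797633,  0.02600397, -0.41009438]), 'moment': array([ 0.01680654,  0.0162669 , -0.07012206]), 'grip_force': 0.0, 'width': 85.25012453191614}
```

View pics/scene0.png

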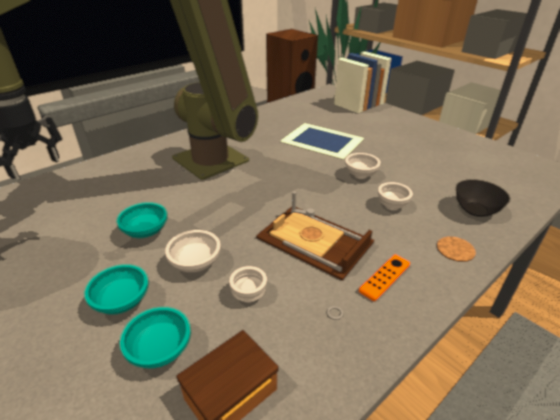

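View pics/top0.png

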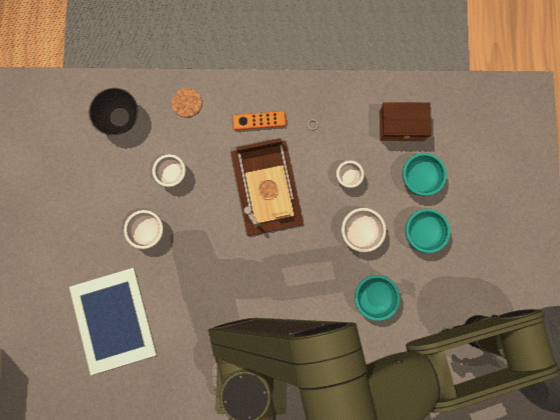

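Top view: the white covers are at (363,230), (143,229), (170,170) and (350,175), in falling order of size. The turquoise ones at (425,174), (428,231), (377,298) and the black bowl at (114,111) could be mistaken for them and are rejected by colour. The carrier is near (267,188) with its fence at the upper end. The remote is at (259,121) and the ring at (313,125).

```bash
cat > h.py <<'E'
import cv2,numpy as np
from scipy.spatial.transform import Rotation as Ro
from workcell import ctrl, optics, recognise, outline_of, finish_job
def campose(n,s=None):
    P=optics.camera_params(n)
    if n!="wrist": return P["mtx"],P["R"],P["t"]
    s=s or ctrl.state(); w,x,y,z=s["tool_rot"]; T=np.eye(4)
    T[:3,:3]=Ro.from_quat([x,y,z,w]).as_matrix(); T[:3,3]=s["tool_pos"]
    C=np.linalg.inv(T@P["hand_eye"]); return P["mtx"],C[:3,:3],C[:3,3]
def p2w(cam,uv,z):
    K,R,t=cam; d=R.T@np.linalg.inv(K)@np.r_[uv,1.]; c=-R.T@t
    return (c+d*(z-c[2])/d[2])[:2]
def w2p(cam,X):
    K,R,t=cam; p=K@(R@np.asarray(X,float)+t); return p[:2]/p[2]
def yaw(s):
    w,x,y,z=s["tool_rot"]; M=Ro.from_quat([x,y,z,w]).as_matrix(); return np.arctan2(M[1,0],M[0,0])
def rim(cam,mask,z):   # outer rim circle from mask contour, at plane z
    c=max(cv2.findContours(mask.astype(np.uint8),cv2.RETR_EXTERNAL,cv2.CHAIN_APPROX_NONE)[0],key=len)[:,0]
    W=np.array([p2w(cam,p,z) for p in c.astype(float)]).astype(np.float32)
    (e,ax,_)=cv2.fitEllipse(W); return e,ax
def goto(x,y,z,yw):  # shift in tool axes from current pose, tool down; prints rows
    s=ctrl.state(); w,a,b,c=s["tool_rot"]; M=Ro.from_quat([a,b,c,w]).as_matrix()
    d=M.T@(np.array([x,y,z])-s["tool_pos"])
    T=np.c_[[np.cos(yw),np.sin(yw),0],[np.sin(yw),-np.cos(yw),0],[0,0,-1]]
    print("d(m)",np.round(d/1000,4),"w",np.round(Ro.from_matrix(M.T@T).as_rotvec(),4),"n",np.linalg.norm(d)/41.7)
E
python3 - <<'E'
from h import *
cam=campose("top"); im=optics.read_camera("top")
for o in outline_of("cover_a","top"):
    m=o["pixels"]; 
    if m.sum()<80: continue
    print(round(o["score"],2),np.round(o["box"]),np.round(im[m].mean(0)),[np.round(v,1) for v in rim(cam,m,58)])
for q in("carrier","seat","push_tab","latch_peg","latch","keyring","remote","tray"):
    for o in outline_of(q,"top")[:2]:
        m=o["pixels"]; c=max(cv2.findContours(m.astype(np.uint8),0,1)[0],key=len)
        r=cv2.minAreaRect(c); print(q,round(o["score"],2),np.round(o["box"]),[np.round(p2w(cam,p,22),0) for p in cv2.boxPoints(r)], np.round(p2w(cam,r[0],22)))
E
```

```text
0.94 [402. 151. 449. 191.] [ 49. 139. 118.] [array([ 603.7, -515.1]), array([128.5, 132.9])]
0.9 [342. 208. 384. 253.] [204. 187. 161.] [array([ 434. , -330.4]), array([127.1, 131.2])]
0.75 [126. 209. 163. 249.] [198. 184. 158.] [array([429.8, 320.2]), array([108.6, 111.8])]
0.7 [354. 276. 400. 323.] [ 45. 132. 112.] [array([ 237.1, -367.4]), array([127.3, 130.9])]
0.67 [153. 154. 188. 187.] [194. 182. 157.] [array([608.1, 251.6]), array([ 97.1, 100.1])]
0.64 [335. 160. 363. 188.] [198. 182. 156.] [array([ 600.7, -291.4]), array([78.5, 83.7])]
0.6 [406. 210. 451. 250.] [ 49. 141. 120.] [array([ 434.8, -520.7]), array([126.8, 130.3])]
carrier 0.98 [229. 140. 305. 233.] [array([686.,  78.]), array([725., -97.]), array([ 451., -155.]), array([414.,  17.])] [568. -39.]
seat 0.92 [247. 167. 290. 223.] [array([612.,  27.]), array([637., -93.]), array([ 477., -125.]), array([453.,  -7.])] [544. -49.]
push_tab 0.62 [246. 166. 292. 221.] [array([610.,  28.]), array([637., -91.]), array([ 477., -126.]), array([451.,  -8.])] [543. -49.]
latch_peg 0.64 [244. 208. 257. 228.] [array([496.,  30.]),
[... 186 characters left out ...]
-1.])] [475.   5.]
latch 0.3 [337. 159. 365. 188.] [array([ 652., -256.]), array([ 653., -340.]), array([ 565., -339.]), array([ 564., -256.])] [ 608. -298.]
remote 0.66 [232. 109. 286. 132.] [array([791.,  70.]), array([812., -96.]), array([ 758., -102.]), array([738.,  63.])] [775. -16.]
remote 0.17 [343. 207. 384. 250.] [array([ 372., -273.]), array([ 503., -274.]), array([ 504., -402.]), array([ 373., -400.])] [ 438. -337.]
tray 0.66 [246. 166. 291. 223.] [array([609.,  28.]), array([636., -90.]), array([ 480., -125.]), array([453.,  -9.])] [544. -49.]
tray 0.4 [336. 159. 365. 191.] [array([ 652., -256.]), array([ 653., -337.]), array([ 565., -336.]), array([ 564., -256.])] [ 608. -296.]
```

Run:
```python
from h import *
goto(500,-50,330,0.213)
```

```text
d(m) [ 0.4614 -0.3759 -0.0767] w [0.0001 0.     0.0948] n 14.389495333271453
```

>>> {"op": "arm_command", "data": {
  "series": [
    {"dx":0.461,"dy":-0.376,"dz":-0.077,"wz":0.095},
    {"dx":0.461,"dy":-0.376,"dz":-0.077,"wz":0.095},
    {"dx":0.461,"dy":-0.376,"dz":-0.077,"wz":0.095},
    {"dx":0.461,"dy":-0.376,"dz":-0.077,"wz":0.095},
    {"dx":0.461,"dy":-0.376,"dz":-0.077,"wz":0.095},
    {"dx":0.461,"dy":-0.376,"dz":-0.077,"wz":0.095},
    {"dx":0.461,"dy":-0.376,"dz":-0.077,"wz":0.095},
    {"dx":0.461,"dy":-0.376,"dz":-0.077,"wz":0.095},
    {"dx":0.461,"dy":-0.376,"dz":-0.077,"wz":0.095},
    {"dx":0.461,"dy":-0.376,"dz":-0.077,"wz":0.095},
    {"dx":0.461,"dy":-0.376,"dz":-0.077,"wz":0.095},
    {"dx":0.461,"dy":-0.376,"dz":-0.077,"wz":0.095},
    {"dx":0.461,"dy":-0.376,"dz":-0.077,"wz":0.095},
    {"dx":0.461,"dy":-0.376,"dz":-0.077,"wz":0.095},
    {"dx":0.461,"dy":-0.376,"dz":-0.077,"wz":0.095},
    {"dx":0.461,"dy":-0.376,"dz":-0.077,"wz":0.095},
    {"dx":0.461,"dy":-0.376,"dz":-0.077,"wz":0.095},
    {"dx":0.461,"dy":-0.376,"dz":-0.077,"wz":0.095},
    {"dx":0.461,"dy":-0.376,"dz":-0.077,"wz":0.095},
    {"dx":0.461,"dy":-0.376,"dz":-0.077,"wz":0.095}
  ]
}}

```text
validation failed for argument at $.se...
```

Run:
```python
from h import *
s=ctrl.state(); print(s["tool_pos"],yaw(s)); im=optics.read_camera("wrist"); cv2.imwrite("pics/w1.png",im[:,:,::-1])
cam=campose("wrist",s); np.save("cam1.npy",np.array([*cam],dtype=object),allow_pickle=True)
for q in("seat","tray","latch_peg"):
    for o in outline_of(q,"wrist")[:1]:
        m=o["pixels"]; c=max(cv2.findContours(m.astype(np.uint8),0,1)[0],key=len)
        r=cv2.minAreaRect(c); print(q,round(o["score"],2),np.round(o["box"]),[np.round(p2w(cam,p,22),0) for p in cv2.boxPoints(r)], np.round(p2w(cam,r[0],22)))
```

```text
[ 174.17843197 -548.00899306  253.33386093] 0.3078132383982618Traceback (most recent call last):
  File "<stdin>", line 3, in <module>
ValueError: could not broadcast input array from shape (3,3) into shape (3,)
```

View pics/w1.png

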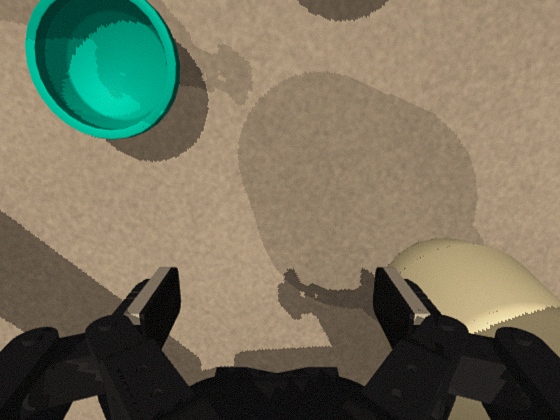

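The arm did not move: the call was refused. The wrist view shows only a turquoise cover at (100,65) and a cream object at (480,290). I'll give all six fields in every row.

>>> {"op": "arm_command", "data": {
  "series": [
    {"dx":0.461,"dy":-0.376,"dz":-0.077,"wx":0,"wy":0,"wz":0.095},
    {"dx":0.461,"dy":-0.376,"dz":-0.077,"wx":0,"wy":0,"wz":0.095}
  ]
}}

```text
time: 0.82
tool_pos: [219.0, -479.6, 263.5]
tool_rot: [-0.0, 0.995, 0.103, -0.0]
wrist_force: [0.1, 0.5, 0.2]
width: 85.2
grip_force: 0.0
```

Run:
```python
from h import *
goto(500,-50,330,0.213)
```

```text
d(m) [ 0.3627 -0.3633 -0.0664] w [-0.0002  0.     -0.0076] n 12.41216786156189
```

>>> {"op": "arm_command", "data": {
  "series": [
    {"dx":0.36,"dy":-0.36,"dz":-0.066},
    {"dx":0.36,"dy":-0.36,"dz":-0.066},
    {"dx":0.36,"dy":-0.36,"dz":-0.066},
    {"dx":0.36,"dy":-0.36,"dz":-0.066},
    {"dx":0.36,"dy":-0.36,"dz":-0.066},
    {"dx":0.36,"dy":-0.36,"dz":-0.066},
    {"dx":0.36,"dy":-0.36,"dz":-0.066},
    {"dx":0.36,"dy":-0.36,"dz":-0.066},
    {"dx":0.36,"dy":-0.36,"dz":-0.066},
    {"dx":0.36,"dy":-0.36,"dz":-0.066},
    {"dx":0.36,"dy":-0.36,"dz":-0.066},
    {"dx":0.36,"dy":-0.36,"dz":-0.066},
    {"dx":0.36,"dy":-0.36,"dz":-0.066},
    {"dx":0.36,"dy":-0.36,"dz":-0.066},
    {"dx":0.36,"dy":-0.36,"dz":-0.066},
    {"dx":0.36,"dy":-0.36,"dz":-0.066}
  ]
}}

```text
validation failed for argument at $.se...
```

Run:
```python
from h import *
s=ctrl.state(); print(s["tool_pos"],yaw(s)); im=optics.read_camera("wrist"); cv2.imwrite("pics/w1b.png",im[:,:,::-1])
cam=campose("wrist",s); np.savez("cam1.npz",*cam)
for q in("seat","tray","latch_peg"):
    for o in outline_of(q,"wrist")[:1]:
        m=o["pixels"]; c=max(cv2.findContours(m.astype(np.uint8),0,1)[0],key=len)
        r=cv2.minAreaRect(c); print(q,round(o["score"],2),np.round(o["box"]),[np.round(p2w(cam,p,22),0) for p in cv2.boxPoints(r)], np.round(p2w(cam,r[0],22)))
```

```text
[ 219.03976154 -479.57642249  263.50069094] 0.20537501698030136
```

View pics/w1b.png

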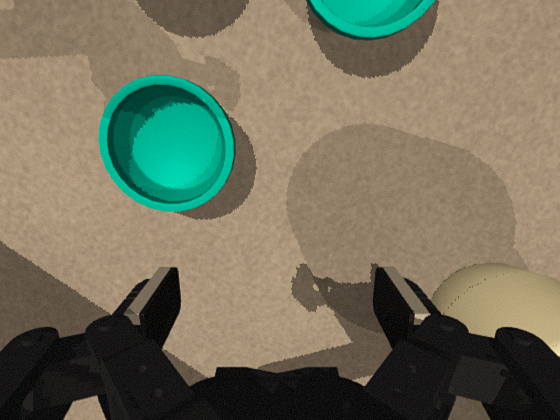

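All six numbers are required in each row. The picture shows only turquoise covers, so the arm stayed put.

>>> {"op": "arm_command", "data": {
  "series": [
    {"dx":0.36,"dy":-0.36,"dz":-0.066,"wx":0,"wy":0,"wz":0},
    {"dx":0.36,"dy":-0.36,"dz":-0.066,"wx":0,"wy":0,"wz":0},
    {"dx":0.36,"dy":-0.36,"dz":-0.066,"wx":0,"wy":0,"wz":0},
    {"dx":0.36,"dy":-0.36,"dz":-0.066,"wx":0,"wy":0,"wz":0},
    {"dx":0.36,"dy":-0.36,"dz":-0.066,"wx":0,"wy":0,"wz":0},
    {"dx":0.36,"dy":-0.36,"dz":-0.066,"wx":0,"wy":0,"wz":0},
    {"dx":0.36,"dy":-0.36,"dz":-0.066,"wx":0,"wy":0,"wz":0},
    {"dx":0.36,"dy":-0.36,"dz":-0.066,"wx":0,"wy":0,"wz":0},
    {"dx":0.36,"dy":-0.36,"dz":-0.066,"wx":0,"wy":0,"wz":0},
    {"dx":0.36,"dy":-0.36,"dz":-0.066,"wx":0,"wy":0,"wz":0},
    {"dx":0.36,"dy":-0.36,"dz":-0.066,"wx":0,"wy":0,"wz":0},
    {"dx":0.36,"dy":-0.36,"dz":-0.066,"wx":0,"wy":0,"wz":0},
    {"dx":0.36,"dy":-0.36,"dz":-0.066,"wx":0,"wy":0,"wz":0},
    {"dx":0.36,"dy":-0.36,"dz":-0.066,"wx":0,"wy":0,"wz":0},
    {"dx":0.36,"dy":-0.36,"dz":-0.066,"wx":0,"wy":0,"wz":0},
    {"dx":0.36,"dy":-0.36,"dz":-0.066,"wx":0,"wy":0,"wz":0},
    {"dx":0.36,"dy":-0.36,"dz":-0.066,"wx":0,"wy":0,"wz":0},
    {"dx":0.36,"dy":-0.36,"dz":-0.066,"wx":0,"wy":0,"wz":0}
  ]
}}

```text
time: 2.52
tool_pos: [494.6, -52.3, 329.8]
tool_rot: [0.0, 0.994, 0.105, -0.0]
wrist_force: [0.2, 0.5, 0.8]
width: 85.4
grip_force: 0.0
```

Run:
```python
from h import *
s=ctrl.state(); print(s["tool_pos"],yaw(s)); im=optics.read_camera("wrist"); cv2.imwrite("pics/w2.png",im[:,:,::-1])
cam=campose("wrist",s); np.savez("cam1.npz",*cam)
for q in("seat","tray","latch_peg"):
    for o in outline_of(q,"wrist")[:1]:
        m=o["pixels"]; c=max(cv2.findContours(m.astype(np.uint8),0,1)[0],key=len)
        r=cv2.minAreaRect(c); print(q,round(o["score"],2),np.round(o["box"]),[np.round(p2w(cam,p,22),0) for p in cv2.boxPoints(r)], np.round(p2w(cam,r[0],22)))
```

```text
[494.5678124  -52.29946356 329.8184674 ] 0.21050473917650311
seat 0.57 [228.  62. 327. 201.] [array([610.,  28.]), array([634., -87.]), array([ 474., -129.]), array([447.,  -1.])] [546. -46.]
tray 0.86 [233.  58. 330. 198.] [array([449.,   1.]), array([611.,  27.]), array([634., -87.]), array([ 474., -127.])] [547. -46.]
latch_peg 0.98 [212. 151. 244. 214.] [array([497.,  34.]), array([509.,  11.]), array([434., -24.]), array([422.,  -1.])] [466.   6.]
```

View pics/w2.png

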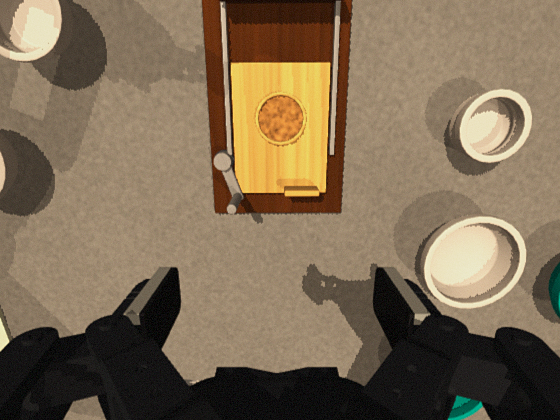

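Wrist view: cork seat at (281,118), tab at (302,191), latch pivot at (222,162), peg top at (232,210), cover_a at (475,261), cover_d at (493,125).

Run:
```python
from h import *
f=np.load("cam1.npz"); cam=[f[k] for k in f]; im=cv2.imread("pics/w2.png")
hsv=cv2.cvtColor(im,cv2.COLOR_BGR2HSV)
m=np.zeros(im.shape[:2],np.uint8); m[85:155,245:318]=1
y=(im[:,:,2].astype(int)-im[:,:,0]); 
print("yellow",hsv[150,300],"cork",hsv[118,281],hsv[110,290])
mc=((hsv[:,:,0]<16)&(m>0)).astype(np.uint8); mc=cv2.morphologyEx(mc,cv2.MORPH_OPEN,np.ones((3,3)))
c=max(cv2.findContours(mc,0,1)[0],key=len); e=cv2.fitEllipse(c); print("cork",e, p2w(cam,e[0],24))
for uv,z in(((222,162),30),((232,210),88),((302,194),52),((232,63),22),((330,63),22),((232,192),22),((326,192),22),((215,212),12),((341,212),12)): print(uv,p2w(cam,uv,z))
# covers in wrist view
g=((im.min(2)>150)&(hsv[:,:,1]<70)).astype(np.uint8)
ct=campose("top"); t=optics.read_camera("top"); ht=cv2.cvtColor(t,cv2.COLOR_RGB2HSV)
mt=np.zeros(t.shape[:2],np.uint8); cv2.circle(mt,(269,188),10,1,-1); 
mk=cv2.morphologyEx(((ht[:,:,0]<15)&(mt>0)).astype(np.uint8),cv2.MORPH_OPEN,np.ones((2,2)))
ys,xs=np.nonzero(mk); print("top seat",xs.mean(),ys.mean(),len(xs),p2w(ct,(xs.mean(),ys.mean()),24))
for o in outline_of("cover_a","wrist"):
    q=o["pixels"]
    if q.sum()>300: print(np.round(o["box"]),[np.round(v,1) for v in rim(cam,q,58)])
```

```text
yellow [ 21 162 238] cork [ 14 189 212] [ 15 194 223]
cork ((280.07733154296875, 117.49916076660156), (43.10974884033203, 43.74074172973633), 162.60789489746094) [560.57465461 -43.17056121]
(222, 162) [491.7515098   17.81341599]
(232, 210) [449.86394587 -10.03328497]
(302, 194) [477.10088684 -88.9005423 ]
(232, 63) [609.8803702   26.43229282]
(330, 63) [634.4011555 -88.3494166]
(232, 192) [453.61116935  -0.70411325]
(326, 192) [ 479.85338813 -123.45712282]
(215, 212) [417.91974887  18.40510279]
(341, 212) [ 454.57385162 -153.0301874 ]
top seat nan nan 0 [nan nan]
[  2. 131.  19. 199.] [array([436.6, 264.7]), array([20.8, 83.4])]
[550. 262. 559. 321.] [array([ 423.1, -448.6]), array([13.4, 89.7])]
[ 0.  0. 74. 64.] [array([594.1, 233.7]), array([62.8, 89.4])]
[450.  89. 530. 163.] [array([ 601.9, -282.3]), array([81.2, 95. ])]
[446. 394. 481. 420.] [array([ 205.4, -403.7]), array([43. , 49.2])]
[421. 216. 528. 312.] [array([ 435.1, -326.7]), array([131.2, 139. ])]<stdin>:15: RuntimeWarning: Mean of empty slice.
  ret = ret.dtype.type(ret / rcount)
```

```bash
cat >> h.py <<'E'
YW=0.2105; U=np.array([-np.sin(YW),np.cos(YW)])  # carrier +y
SEAT=np.array([560.5,-43.])
E
python3 - <<'E'
from h import *
p=np.array([434.5,-330])+61.5*U
goto(*p,180,YW)
E
```

```text
d(m) [-0.1178  0.1982  0.1501] w [ 0.     -0.0001  0.0016] n 6.597524417990313
```

>>> {"op": "arm_command", "data": {
  "claw": 0.2,
  "series": [
    {"dx":-0.118,"dy":0.198,"dz":0.15,"wx":0,"wy":0,"wz":0},
    {"dx":-0.118,"dy":0.198,"dz":0.15,"wx":0,"wy":0,"wz":0},
    {"dx":-0.118,"dy":0.198,"dz":0.15,"wx":0,"wy":0,"wz":0},
    {"dx":-0.118,"dy":0.198,"dz":0.15,"wx":0,"wy":0,"wz":0},
    {"dx":-0.118,"dy":0.198,"dz":0.15,"wx":0,"wy":0,"wz":0},
    {"dx":-0.118,"dy":0.198,"dz":0.15,"wx":0,"wy":0,"wz":0},
    {"dx":-0.118,"dy":0.198,"dz":0.15,"wx":0,"wy":0,"wz":0},
    {"dx":-0.118,"dy":0.198,"dz":0.15,"wx":0,"wy":0,"wz":0},
    {"dx":-0.118,"dy":0.198,"dz":0.15,"wx":0,"wy":0,"wz":0},
    {"dx":-0.118,"dy":0.198,"dz":0.15,"wx":0,"wy":0,"wz":0}
  ]
}}

```text
time: 3.65
tool_pos: [422.1, -269.1, 180.4]
tool_rot: [-0.0, 0.994, 0.106, 0.0]
wrist_force: [0.5, -0.7, -0.5]
width: 51.3
grip_force: 0.0
```

Run:
```python
from h import *
s=ctrl.state(); print(s["tool_pos"],yaw(s),s["width"]); im=optics.read_camera("wrist"); cv2.imwrite("pics/w3.png",im[:,:,::-1])
cam=campose("wrist",s)
# predicted rim for overlay
im2=im[:,:,::-1].copy()
for r in(66,57):
    P=np.array([w2p(cam,[434.5+r*np.cos(a),-330+r*np.sin(a),60]) for a in np.linspace(0,6.28,90)]); cv2.polylines(im2,[P.astype(int)],True,(0,0,255),1)
cv2.imwrite("pics/w3o.png",im2)
for o in outline_of("cover_a","wrist")[:3]: print(np.round(o["box"]),o["pixels"].sum(),[np.round(v,1) for v in rim(cam,o["pixels"],60)])
```

```text
[ 422.08403229 -269.14958828  180.37600394] 0.21218342020838285 51.32479060682814
[311.   0. 408.  31.] 1977 [array([ 565.2, -292.3]), array([16.5, 67.1])]
[286. 346. 406. 420.] 1224 [array([ 297.2, -335.7]), array([25.2, 57.4])]
[271. 126. 444. 286.] 21462 [array([ 437.8, -328.2]), array([123.5, 133.1])]
```

View pics/w3o.png

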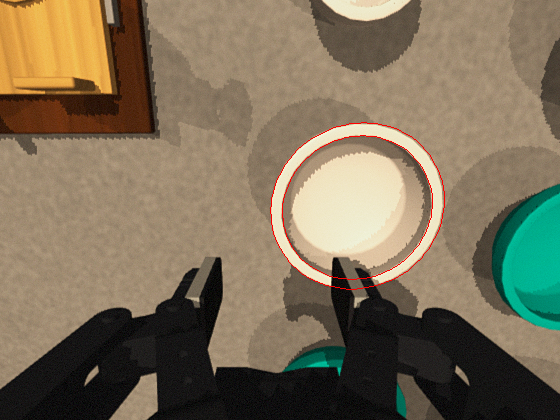

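The predicted rim overlay sits on cover_a (centre at about (357,206)) to within 1-2 mm, so I can descend.

>>> {"op": "arm_command", "data": {
  "series": [
    {"dx":0,"dy":0.001,"dz":0.04,"wx":0,"wy":0,"wz":0},
    {"dx":0,"dy":0.001,"dz":0.07,"wx":0,"wy":0,"wz":0},
    {"dx":0,"dy":0.001,"dz":0.09,"wx":0,"wy":0,"wz":0},
    {"dx":0,"dy":0.001,"dz":0.102,"wx":0,"wy":0,"wz":0},
    {"dx":0,"dy":0.001,"dz":0.111,"wx":0,"wy":0,"wz":0},
    {"dx":0,"dy":0.001,"dz":0.111,"wx":0,"wy":0,"wz":0},
    {"dx":0,"dy":0.001,"dz":0.111,"wx":0,"wy":0,"wz":0}
  ]
}}

```text
time: 4.33
tool_pos: [422.7, -270.0, 69.5]
tool_rot: [0.0, 0.994, 0.107, 0.0]
wrist_force: [-0.4, 0.7, -0.5]
width: 51.3
grip_force: 0.0
```

>>> {"op": "arm_command", "data": {
  "claw": -1,
  "series": [
    {"dx":0,"dy":0,"dz":0,"wx":0,"wy":0,"wz":0},
    {"dx":0,"dy":0,"dz":0,"wx":0,"wy":0,"wz":0},
    {"dx":0,"dy":0,"dz":0,"wx":0,"wy":0,"wz":0},
    {"dx":0,"dy":0,"dz":0,"wx":0,"wy":0,"wz":0},
    {"dx":0,"dy":0,"dz":0,"wx":0,"wy":0,"wz":0},
    {"dx":0,"dy":0,"dz":0,"wx":0,"wy":0,"wz":0},
    {"dx":0,"dy":0,"dz":0,"wx":0,"wy":0,"wz":0},
    {"dx":0,"dy":0,"dz":0,"wx":0,"wy":0,"wz":0}
  ]
}}

```text
time: 5.0
tool_pos: [422.1, -270.1, 69.3]
tool_rot: [-0.0, 0.994, 0.106, 0.0]
wrist_force: [0.0, 3.6, 5.4]
width: 7.9
grip_force: 57.2
```

>>> {"op": "arm_command", "data": {
  "series": [
    {"dx":0,"dy":0,"dz":-0.01,"wx":0,"wy":0,"wz":0},
    {"dx":0,"dy":0,"dz":-0.03,"wx":0,"wy":0,"wz":0},
    {"dx":0,"dy":0,"dz":-0.055,"wx":0,"wy":0,"wz":0},
    {"dx":0,"dy":0,"dz":-0.08,"wx":0,"wy":0,"wz":0},
    {"dx":0,"dy":0,"dz":-0.1,"wx":0,"wy":0,"wz":0},
    {"dx":0,"dy":0,"dz":-0.1,"wx":0,"wy":0,"wz":0},
    {"dx":0,"dy":0,"dz":-0.1,"wx":0,"wy":0,"wz":0}
  ]
}}

```text
time: 5.58
tool_pos: [422.2, -270.9, 169.6]
tool_rot: [0.001, 0.994, 0.106, 0.001]
wrist_force: [0.1, 0.2, -1.4]
width: 7.6
grip_force: 56.8
```

```bash
cat > held.py <<'E'
# compare held cover rim with prediction; argv: rim dia, height
import sys
from h import *
D=float(sys.argv[1]); s=ctrl.state(); im=optics.read_camera("wrist"); cam=campose("wrist",s)
c=s["tool_pos"][:2]-(D/2-4.5)*U; zr=s["tool_pos"][2]-9
im2=im[:,:,::-1].copy()
for r in(D/2,D/2-9):
    P=np.array([w2p(cam,[c[0]+r*np.cos(a),c[1]+r*np.sin(a),zr]) for a in np.linspace(0,6.28,90)]); cv2.polylines(im2,[P.astype(int)],True,(0,0,255),1)
cv2.imwrite(sys.argv[2],im2); print(s["tool_pos"],s["wrist_force"],s["moment"],s["width"])
for o in outline_of("cover_a","wrist")[:3]: print(np.round(o["box"]),o["pixels"].sum(),[np.round(v,1) for v in rim(cam,o["pixels"],zr)],"pred",c)
E
python3 held.py 132 pics/h1.png
```

```text
[ 422.21231848 -270.92457352  169.58335975] [ 0.10851404  0.24118363 -1.39573707] [ 0.0390568  -0.0030132  -0.04625282] 7.615748884701978
[315.   0. 406.  26.] 1620 [array([ 532.3, -276.6]), array([ 7.6, 33.4])] pred [ 435.06267517 -331.06705712]
[541. 190. 558. 339.] 575 [array([ 429.5, -399.3]), array([ 7.6, 23.6])] pred [ 435.06267517 -331.06705712]
[268. 139. 559. 377.] 46887 [array([ 444.9, -330.2]), array([108.4, 130.4])] pred [ 435.06267517 -331.06705712]
```

View pics/h1.png

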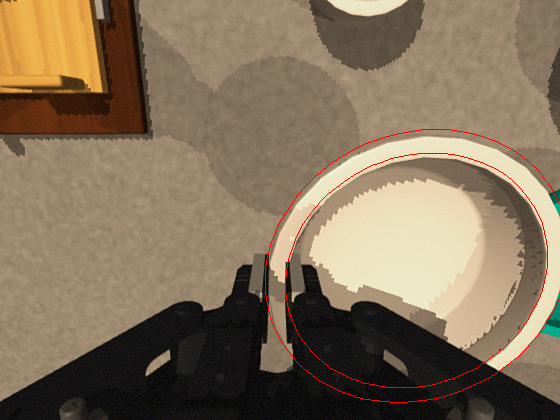

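Cover_a is held at (268..560,137..377). It droops slightly and is shifted a few mm towards tool -x, which I will allow for. Next I carry it over the seat.

```bash
cat >> h.py <<'E'
SEAT=np.array([559.5,-44.]); X=np.array([np.cos(YW),np.sin(YW)])
E
python3 - <<'E'
from h import *
goto(*(SEAT+60*U+2*X),170,YW)
E
```

```text
d(m) [ 0.1852 -0.2515 -0.0021] w [-0.0017  0.0018  0.0022] n 7.490303754311543
```

>>> {"op": "arm_command", "data": {
  "series": [
    {"dx":0.007,"dy":-0.01,"dz":0,"wx":0,"wy":0,"wz":0},
    {"dx":0.022,"dy":-0.03,"dz":0,"wx":0,"wy":0,"wz":0},
    {"dx":0.04,"dy":-0.055,"dz":0,"wx":0,"wy":0,"wz":0},
    {"dx":0.062,"dy":-0.084,"dz":0,"wx":0,"wy":0,"wz":0},
    {"dx":0.084,"dy":-0.114,"dz":0,"wx":0,"wy":0,"wz":0},
    {"dx":0.106,"dy":-0.144,"dz":0,"wx":0,"wy":0,"wz":0},
    {"dx":0.128,"dy":-0.174,"dz":0,"wx":0,"wy":0,"wz":0},
    {"dx":0.148,"dy":-0.201,"dz":0,"wx":0,"wy":0,"wz":0},
    {"dx":0.166,"dy":-0.225,"dz":0,"wx":0,"wy":0,"wz":0},
    {"dx":0.178,"dy":-0.242,"dz":0,"wx":0,"wy":0,"wz":0},
    {"dx":0.184,"dy":-0.25,"dz":0,"wx":0,"wy":0,"wz":0},
    {"dx":0.185,"dy":-0.252,"dz":0,"wx":0,"wy":0,"wz":0},
    {"dx":0.185,"dy":-0.252,"dz":0,"wx":0,"wy":0,"wz":0},
    {"dx":0.185,"dy":-0.252,"dz":0,"wx":0,"wy":0,"wz":0}
  ]
}}

```text
time: 6.85
tool_pos: [548.5, 14.4, 168.3]
tool_rot: [0.0, 0.994, 0.106, -0.001]
wrist_force: [-0.4, -0.5, -0.8]
width: 7.8
grip_force: 57.0
```

Run:
```python
from h import *
goto(*(SEAT+60*U+2*X),100,YW)
im=optics.read_camera("scene")[130:310,160:440]; cv2.imwrite("pics/s1.png",cv2.resize(im[:,:,::-1],(784,504),interpolation=cv2.INTER_CUBIC))
```

```text
d(m) [ 0.0007 -0.0006  0.0683] w [0.0001 0.0021 0.0021] n 1.6383180550244774
```

View pics/s1.png

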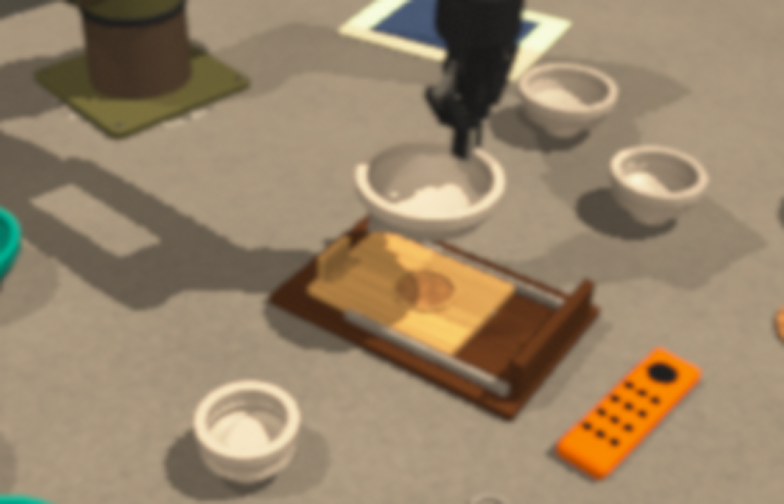

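Cover_a hangs above the tray, with its knob just over the cork as expected. It is roughly upright. Lowering now.

>>> {"op": "arm_command", "data": {
  "series": [
    {"dx":0.001,"dy":0,"dz":0.015,"wx":0,"wy":0,"wz":0},
    {"dx":0.001,"dy":0,"dz":0.03,"wx":0,"wy":0,"wz":0},
    {"dx":0.001,"dy":0,"dz":0.045,"wx":0,"wy":0,"wz":0},
    {"dx":0.001,"dy":0,"dz":0.057,"wx":0,"wy":0,"wz":0},
    {"dx":0.001,"dy":0,"dz":0.064,"wx":0,"wy":0,"wz":0},
    {"dx":0.001,"dy":0,"dz":0.068,"wx":0,"wy":0,"wz":0},
    {"dx":0.001,"dy":0,"dz":0.068,"wx":0,"wy":0,"wz":0},
    {"dx":0.001,"dy":0,"dz":0.068,"wx":0,"wy":0,"wz":0}
  ]
}}

```text
time: 7.57
tool_pos: [550.7, 14.7, 101.3]
tool_rot: [0.0, 0.994, 0.106, 0.0]
wrist_force: [0.2, -0.6, -0.5]
width: 7.6
grip_force: 56.9
```

>>> {"op": "arm_command", "data": {
  "series": [
    {"dx":0,"dy":0,"dz":0.001,"wx":0,"wy":0,"wz":0},
    {"dx":0,"dy":0,"dz":0.002,"wx":0,"wy":0,"wz":0},
    {"dx":0,"dy":0,"dz":0.003,"wx":0,"wy":0,"wz":0},
    {"dx":0,"dy":0,"dz":0.004,"wx":0,"wy":0,"wz":0},
    {"dx":0,"dy":0,"dz":0.004,"wx":0,"wy":0,"wz":0}
  ]
}}

```text
time: 7.98
tool_pos: [550.5, 15.3, 97.0]
tool_rot: [0.0, 0.994, 0.106, 0.0]
wrist_force: [-0.3, 0.1, -0.1]
width: 7.5
grip_force: 56.9
```

>>> {"op": "arm_command", "data": {
  "series": [
    {"dx":0,"dy":0,"dz":0.001,"wx":0,"wy":0,"wz":0},
    {"dx":0,"dy":0,"dz":0.002,"wx":0,"wy":0,"wz":0},
    {"dx":0,"dy":0,"dz":0.003,"wx":0,"wy":0,"wz":0},
    {"dx":0,"dy":0,"dz":0.003,"wx":0,"wy":0,"wz":0}
  ]
}}

```text
time: 8.32
tool_pos: [550.3, 15.3, 93.7]
tool_rot: [-0.0, 0.994, 0.106, -0.0]
wrist_force: [-0.3, 1.0, -2.4]
width: 7.8
grip_force: 56.9
```

>>> {"op": "arm_command", "data": {
  "series": [
    {"dx":0,"dy":0,"dz":0.001,"wx":0,"wy":0,"wz":0},
    {"dx":0,"dy":0,"dz":0.002,"wx":0,"wy":0,"wz":0},
    {"dx":0,"dy":0,"dz":0.002,"wx":0,"wy":0,"wz":0}
  ]
}}

```text
time: 8.57
tool_pos: [550.5, 15.4, 92.0]
tool_rot: [-0.0, 0.994, 0.106, 0.0]
wrist_force: [-0.3, 0.9, 0.9]
width: 7.5
grip_force: 57.0
```

>>> {"op": "arm_command", "data": {
  "series": [
    {"dx":0,"dy":0,"dz":0.001,"wx":0,"wy":0,"wz":0},
    {"dx":0,"dy":0,"dz":0.001,"wx":0,"wy":0,"wz":0}
  ]
}}

```text
time: 8.73
tool_pos: [550.6, 15.9, 91.5]
tool_rot: [-0.001, 0.994, 0.106, 0.0]
wrist_force: [-0.8, 3.2, 4.5]
width: 7.6
grip_force: 57.4
```

>>> {"op": "arm_command", "data": {
  "claw": 0.0,
  "series": [
    {"dx":0,"dy":0,"dz":0,"wx":0,"wy":0,"wz":0},
    {"dx":0,"dy":0,"dz":0,"wx":0,"wy":0,"wz":0},
    {"dx":0,"dy":0,"dz":0,"wx":0,"wy":0,"wz":0},
    {"dx":0,"dy":0,"dz":0,"wx":0,"wy":0,"wz":0},
    {"dx":0,"dy":0,"dz":0,"wx":0,"wy":0,"wz":0},
    {"dx":0,"dy":0,"dz":-0.03,"wx":0,"wy":0,"wz":0},
    {"dx":0,"dy":0,"dz":-0.06,"wx":0,"wy":0,"wz":0},
    {"dx":0,"dy":0,"dz":-0.1,"wx":0,"wy":0,"wz":0},
    {"dx":0,"dy":0,"dz":-0.13,"wx":0,"wy":0,"wz":0},
    {"dx":0,"dy":0,"dz":-0.13,"wx":0,"wy":0,"wz":0},
    {"dx":0,"dy":0,"dz":-0.13,"wx":0,"wy":0,"wz":0}
  ]
}}

```text
time: 9.65
tool_pos: [552.0, 15.1, 223.3]
tool_rot: [0.0, 0.994, 0.106, 0.003]
wrist_force: [-0.4, 0.5, -0.7]
width: 42.4
grip_force: 0.0
```

```bash
cat > chk.py <<'E'
# list covers in top and wrist at several rim heights
import sys
from h import *
z=float(sys.argv[1])
ct=campose("top"); im=optics.read_camera("top")
for o in outline_of("cover_a","top"):
    m=o["pixels"]
    if m.sum()>150 and im[m].mean(0)[0]>120:
        e,ax=rim(ct,m,58); print("top",np.round(o["box"]),np.round(e,1),np.round(ax,1),"| at z",np.round(rim(ct,m,z)[0],1))
s=ctrl.state(); im=optics.read_camera("wrist"); cw=campose("wrist",s)
for o in outline_of("cover_a","wrist"):
    m=o["pixels"]
    if m.sum()>3000 and im[m].mean(0)[0]>120: e,ax=rim(cw,m,z); print("wrist",np.round(o["box"]),np.round(e,1),np.round(ax,1))
if len(sys.argv)>2:
    im2=im[:,:,::-1].copy()
    for D in map(float,sys.argv[3:]):
        P=np.array([w2p(cw,[SEAT[0]+D/2*np.cos(a),SEAT[1]+D/2*np.sin(a),z]) for a in np.linspace(0,6.28,90)]); cv2.polylines(im2,[P.astype(int)],True,(0,0,255),1)
    cv2.imwrite(sys.argv[2],im2)
E
python3 chk.py 82 pics/c1.png 132 114
```

```text
top [256. 166. 289. 208.] [558.4 -62.8] [ 90.9 133.8] | at z [554.4 -63.3]
top [153. 154. 186. 187.] [607.1 251.7] [98.  99.8] | at z [602.3 246.4]
top [124. 213. 164. 250.] [429.5 320.4] [111.5 114.3] | at z [427.5 314. ]
top [337. 158. 364. 188.] [ 601.6 -291.2] [79.7 84.2] | at z [ 596.9 -288.2]
wrist [272. 126. 434. 280.] [563.8 -45.2] [125.2 132. ]
```

View pics/c1.png

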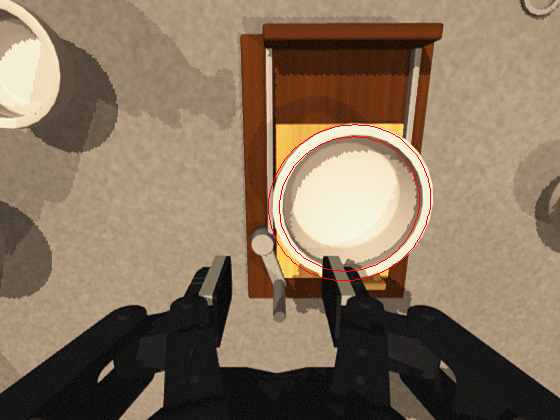

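Cover_a sits on the seat, with its rim within about 1-2 px of the prediction around (352,203). Next is cover_b, pinched on its carrier -y side.

Run:
```python
from h import *
p=np.array([429.9,320.3])-53.5*U; goto(*p,170,YW); print(p)
```

```text
d(m) [-0.0521 -0.2698  0.0497] w [-0.0009  0.0036  0.0022] n 6.696328237407264
[441.07876557 267.9809289 ]
```

>>> {"op": "arm_command", "data": {
  "series": [
    {"dx":-0.053,"dy":-0.27,"dz":0.05,"wx":0,"wy":0,"wz":0},
    {"dx":-0.053,"dy":-0.27,"dz":0.05,"wx":0,"wy":0,"wz":0},
    {"dx":-0.053,"dy":-0.27,"dz":0.05,"wx":0,"wy":0,"wz":0},
    {"dx":-0.053,"dy":-0.27,"dz":0.05,"wx":0,"wy":0,"wz":0},
    {"dx":-0.053,"dy":-0.27,"dz":0.05,"wx":0,"wy":0,"wz":0},
    {"dx":-0.053,"dy":-0.27,"dz":0.05,"wx":0,"wy":0,"wz":0},
    {"dx":-0.053,"dy":-0.27,"dz":0.05,"wx":0,"wy":0,"wz":0},
    {"dx":-0.053,"dy":-0.27,"dz":0.05,"wx":0,"wy":0,"wz":0},
    {"dx":-0.053,"dy":-0.27,"dz":0.05,"wx":0,"wy":0,"wz":0},
    {"dx":-0.053,"dy":-0.27,"dz":0.05,"wx":0,"wy":0,"wz":0}
  ]
}}

```text
time: 10.68
tool_pos: [441.2, 267.5, 169.9]
tool_rot: [0.001, 0.994, 0.107, -0.001]
wrist_force: [0.5, 0.6, 0.3]
width: 43.0
grip_force: 0.0
```

```bash
python3 chk.py 58
python3 - <<'E'
from h import *
p=np.array([429.9,320.3])-53.5*U; goto(*p,67,YW)
E
```

```text
top [249. 165. 292. 205.] [564.9 -46.4] [129.9 130.9] | at z [564.9 -46.4]
top [335. 159. 366. 189.] [ 601.8 -291.9] [80.5 82.9] | at z [ 601.8 -291.9]
top [156. 154. 187. 188.] [607.9 252.1] [ 96.9 100.4] | at z [607.9 252.1]
top [123. 226. 161. 248.] [404.4 353.7] [31.2 67.2] | at z [404.4 353.7]
wrist [119. 132. 276. 283.] [433.2 325.4] [108.7 117.1]
wrist [277.   0. 417.  54.] [575.1 250.9] [31.1 94.2]
d(m) [-0.001  -0.0014  0.104 ] w [0.0002 0.     0.0003] n 2.49393648871591
```

>>> {"op": "arm_command", "data": {
  "series": [
    {"dx":-0.001,"dy":-0.002,"dz":0.04,"wx":0,"wy":0,"wz":0},
    {"dx":-0.001,"dy":-0.002,"dz":0.065,"wx":0,"wy":0,"wz":0},
    {"dx":-0.001,"dy":-0.002,"dz":0.085,"wx":0,"wy":0,"wz":0},
    {"dx":-0.001,"dy":-0.002,"dz":0.096,"wx":0,"wy":0,"wz":0},
    {"dx":-0.001,"dy":-0.002,"dz":0.103,"wx":0,"wy":0,"wz":0},
    {"dx":-0.001,"dy":-0.002,"dz":0.103,"wx":0,"wy":0,"wz":0},
    {"dx":-0.001,"dy":-0.002,"dz":0.103,"wx":0,"wy":0,"wz":0}
  ]
}}

```text
time: 11.47
tool_pos: [440.9, 269.3, 68.2]
tool_rot: [-0.0, 0.994, 0.106, 0.0]
wrist_force: [1.4, 0.4, 0.1]
width: 42.7
grip_force: 0.0
```

>>> {"op": "arm_command", "data": {
  "claw": -1,
  "series": [
    {"dx":0,"dy":0,"dz":0,"wx":0,"wy":0,"wz":0},
    {"dx":0,"dy":0,"dz":0,"wx":0,"wy":0,"wz":0},
    {"dx":0,"dy":0,"dz":0,"wx":0,"wy":0,"wz":0},
    {"dx":0,"dy":0,"dz":0,"wx":0,"wy":0,"wz":0},
    {"dx":0,"dy":0,"dz":0,"wx":0,"wy":0,"wz":0},
    {"dx":0,"dy":0,"dz":0,"wx":0,"wy":0,"wz":0},
    {"dx":0,"dy":0,"dz":0,"wx":0,"wy":0,"wz":0},
    {"dx":0,"dy":0,"dz":0,"wx":0,"wy":0,"wz":0}
  ]
}}

```text
time: 12.13
tool_pos: [440.7, 269.7, 68.6]
tool_rot: [0.0, 0.994, 0.106, 0.001]
wrist_force: [0.1, -3.1, 5.8]
width: 6.6
grip_force: 57.2
```

>>> {"op": "arm_command", "data": {
  "series": [
    {"dx":0,"dy":0,"dz":-0.01,"wx":0,"wy":0,"wz":0},
    {"dx":0,"dy":0,"dz":-0.03,"wx":0,"wy":0,"wz":0},
    {"dx":0,"dy":0,"dz":-0.055,"wx":0,"wy":0,"wz":0},
    {"dx":0,"dy":0,"dz":-0.08,"wx":0,"wy":0,"wz":0},
    {"dx":0,"dy":0,"dz":-0.105,"wx":0,"wy":0,"wz":0},
    {"dx":0,"dy":0,"dz":-0.125,"wx":0,"wy":0,"wz":0},
    {"dx":0,"dy":0,"dz":-0.125,"wx":0,"wy":0,"wz":0},
    {"dx":0,"dy":0,"dz":-0.125,"wx":0,"wy":0,"wz":0}
  ]
}}

```text
time: 12.8
tool_pos: [440.8, 270.2, 194.4]
tool_rot: [-0.001, 0.994, 0.106, 0.001]
wrist_force: [0.4, -1.0, -1.2]
width: 7.0
grip_force: 56.8
```

```bash
cat >> h.py <<'E'
TGT=np.array([560.2,-43.3])
E
python3 - <<'E'
from h import *
goto(*(TGT-52.5*U+1*X),195,YW)
E
```

```text
d(m) [ 0.0513  0.3841 -0.0009] w [-0.001  -0.003   0.0024] n 9.293994098334588
```

>>> {"op": "arm_command", "data": {
  "series": [
    {"dx":0.001,"dy":0.01,"dz":0,"wx":0,"wy":0,"wz":0},
    {"dx":0.004,"dy":0.03,"dz":0,"wx":0,"wy":0,"wz":0},
    {"dx":0.008,"dy":0.06,"dz":0,"wx":0,"wy":0,"wz":0},
    {"dx":0.013,"dy":0.096,"dz":0,"wx":0,"wy":0,"wz":0},
    {"dx":0.018,"dy":0.134,"dz":0,"wx":0,"wy":0,"wz":0},
    {"dx":0.023,"dy":0.172,"dz":0,"wx":0,"wy":0,"wz":0},
    {"dx":0.028,"dy":0.21,"dz":0,"wx":0,"wy":0,"wz":0},
    {"dx":0.033,"dy":0.248,"dz":0,"wx":0,"wy":0,"wz":0},
    {"dx":0.038,"dy":0.286,"dz":0,"wx":0,"wy":0,"wz":0},
    {"dx":0.043,"dy":0.322,"dz":0,"wx":0,"wy":0,"wz":0},
    {"dx":0.047,"dy":0.352,"dz":0,"wx":0,"wy":0,"wz":0},
    {"dx":0.05,"dy":0.373,"dz":0,"wx":0,"wy":0,"wz":0},
    {"dx":0.051,"dy":0.383,"dz":0,"wx":0,"wy":0,"wz":0},
    {"dx":0.051,"dy":0.384,"dz":0,"wx":0,"wy":0,"wz":0},
    {"dx":0.051,"dy":0.384,"dz":0,"wx":0,"wy":0,"wz":0},
    {"dx":0.051,"dy":0.384,"dz":0,"wx":0,"wy":0,"wz":0}
  ]
}}

```text
time: 14.13
tool_pos: [570.0, -93.6, 192.1]
tool_rot: [-0.001, 0.994, 0.106, -0.001]
wrist_force: [0.8, -0.7, -1.0]
width: 7.1
grip_force: 56.8
```

Run:
```python
from h import *
goto(*(TGT-52.5*U+1*X),118,YW)
s=ctrl.state(); im=optics.read_camera("wrist"); cam=campose("wrist",s); im2=im[:,:,::-1].copy()
c=s["tool_pos"][:2]+53.5*U; zr=s["tool_pos"][2]-10
for q,r,z in((c,58,zr),(c,49,zr),(TGT,66,82)):
    P=np.array([w2p(cam,[q[0]+r*np.cos(a),q[1]+r*np.sin(a),z]) for a in np.linspace(0,6.28,90)]); cv2.polylines(im2,[P.astype(int)],True,(0,0,255),1)
cv2.imwrite("pics/h2.png",im2)
```

```text
d(m) [0.0021 0.0014 0.0741] w [-0.0018  0.0022  0.0028] n 1.779021331313346
```

View pics/h2.png

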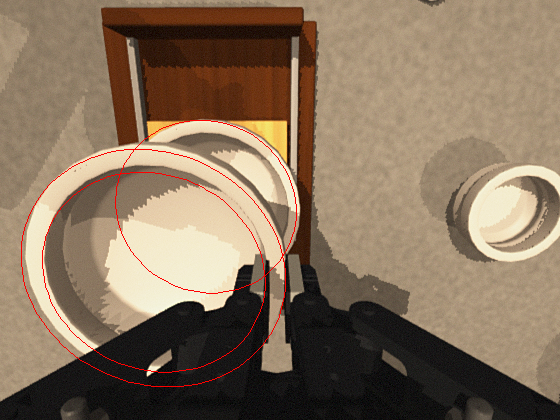

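Cover_b is held, with its rim within about 5 px of the prediction, and cover_a below matches its overlay. Lowering it inside.

>>> {"op": "arm_command", "data": {
  "series": [
    {"dx":0.002,"dy":0.001,"dz":0.015,"wx":0,"wy":0,"wz":0},
    {"dx":0.002,"dy":0.001,"dz":0.032,"wx":0,"wy":0,"wz":0},
    {"dx":0.002,"dy":0.001,"dz":0.048,"wx":0,"wy":0,"wz":0},
    {"dx":0.002,"dy":0.001,"dz":0.06,"wx":0,"wy":0,"wz":0},
    {"dx":0.002,"dy":0.001,"dz":0.068,"wx":0,"wy":0,"wz":0},
    {"dx":0.002,"dy":0.001,"dz":0.072,"wx":0,"wy":0,"wz":0},
    {"dx":0.002,"dy":0.001,"dz":0.072,"wx":0,"wy":0,"wz":0},
    {"dx":0.002,"dy":0.001,"dz":0.072,"wx":0,"wy":0,"wz":0}
  ]
}}

```text
time: 14.85
tool_pos: [573.6, -94.9, 121.4]
tool_rot: [0.0, 0.994, 0.107, 0.0]
wrist_force: [0.3, 0.1, -0.8]
width: 6.6
grip_force: 56.8
```

>>> {"op": "arm_command", "data": {
  "series": [
    {"dx":0,"dy":0,"dz":0.001,"wx":0,"wy":0,"wz":0},
    {"dx":0,"dy":0,"dz":0.002,"wx":0,"wy":0,"wz":0},
    {"dx":0,"dy":0,"dz":0.003,"wx":0,"wy":0,"wz":0},
    {"dx":0,"dy":0,"dz":0.004,"wx":0,"wy":0,"wz":0},
    {"dx":0,"dy":0,"dz":0.004,"wx":0,"wy":0,"wz":0}
  ]
}}

```text
time: 15.27
tool_pos: [573.3, -95.5, 117.0]
tool_rot: [0.0, 0.994, 0.106, 0.0]
wrist_force: [1.0, -0.2, -1.3]
width: 6.7
grip_force: 56.8
```

>>> {"op": "arm_command", "data": {
  "series": [
    {"dx":-0.001,"dy":-0.001,"dz":0.001,"wx":0,"wy":0,"wz":0},
    {"dx":-0.001,"dy":-0.001,"dz":0.002,"wx":0,"wy":0,"wz":0},
    {"dx":-0.001,"dy":-0.001,"dz":0.003,"wx":0,"wy":0,"wz":0},
    {"dx":-0.001,"dy":-0.001,"dz":0.003,"wx":0,"wy":0,"wz":0}
  ]
}}

```text
time: 15.6
tool_pos: [572.0, -94.6, 113.7]
tool_rot: [-0.0, 0.994, 0.106, -0.0]
wrist_force: [0.4, -0.2, -0.2]
width: 6.5
grip_force: 56.9
```

>>> {"op": "arm_command", "data": {
  "series": [
    {"dx":0,"dy":0,"dz":0.001,"wx":0,"wy":0,"wz":0},
    {"dx":0,"dy":0,"dz":0.002,"wx":0,"wy":0,"wz":0},
    {"dx":0,"dy":0,"dz":0.002,"wx":0,"wy":0,"wz":0}
  ]
}}

```text
time: 15.85
tool_pos: [572.4, -95.0, 112.2]
tool_rot: [0.0, 0.994, 0.106, 0.0]
wrist_force: [-0.7, -2.1, 1.4]
width: 6.7
grip_force: 57.4
```

>>> {"op": "arm_command", "data": {
  "series": [
    {"dx":0,"dy":0,"dz":0.001,"wx":0,"wy":0,"wz":0},
    {"dx":0,"dy":0,"dz":0.001,"wx":0,"wy":0,"wz":0}
  ]
}}

```text
time: 16.02
tool_pos: [572.7, -95.4, 111.6]
tool_rot: [0.001, 0.994, 0.106, 0.0]
wrist_force: [-0.7, -2.9, 4.9]
width: 6.3
grip_force: 58.2
```

>>> {"op": "arm_command", "data": {
  "claw": 0.0,
  "series": [
    {"dx":0,"dy":0,"dz":0,"wx":0,"wy":0,"wz":0},
    {"dx":0,"dy":0,"dz":0,"wx":0,"wy":0,"wz":0},
    {"dx":0,"dy":0,"dz":0,"wx":0,"wy":0,"wz":0},
    {"dx":0,"dy":0,"dz":0,"wx":0,"wy":0,"wz":0},
    {"dx":0,"dy":0,"dz":0,"wx":0,"wy":0,"wz":0},
    {"dx":0,"dy":0,"dz":-0.03,"wx":0,"wy":0,"wz":0},
    {"dx":0,"dy":0,"dz":-0.06,"wx":0,"wy":0,"wz":0},
    {"dx":0,"dy":0,"dz":-0.09,"wx":0,"wy":0,"wz":0},
    {"dx":0,"dy":0,"dz":-0.12,"wx":0,"wy":0,"wz":0},
    {"dx":0,"dy":0,"dz":-0.12,"wx":0,"wy":0,"wz":0},
    {"dx":0,"dy":0,"dz":-0.12,"wx":0,"wy":0,"wz":0}
  ]
}}

```text
time: 16.93
tool_pos: [573.6, -94.8, 233.3]
tool_rot: [0.001, 0.994, 0.106, 0.002]
wrist_force: [-0.0, -0.5, -0.6]
width: 42.6
grip_force: 0.0
```

```bash
python3 chk.py 101 pics/c2.png 116 98;  python3 - <<'E'
from h import *
p=np.array([607.9,252])-45.5*U; goto(*p,190,YW); print(p)
E
```

```text
top [155. 154. 187. 188.] [608.6 251.2] [95.1 98.1] | at z [600.1 241.7]
top [336. 159. 366. 188.] [ 602.1 -290.8] [81.  84.1] | at z [ 593.7 -285.4]
top [253. 167. 288. 203.] [556.2 -47.8] [ 86.4 107.8] | at z [549.1 -49.1]
top [248. 178. 290. 206.] [568.2 -45.2] [127.1 132.6] | at z [560.8 -46.6]
wrist [432. 158. 532. 243.] [ 610.4 -252.4] [68.7 80.7]
wrist [140. 130. 284. 269.] [564.6 -43. ] [111.2 115.9]
d(m) [ 0.1092 -0.2852  0.0394] w [-0.0015  0.0031  0.0023] n 7.3835386709352555
[617.40717446 207.50434141]
```

View pics/c2.png

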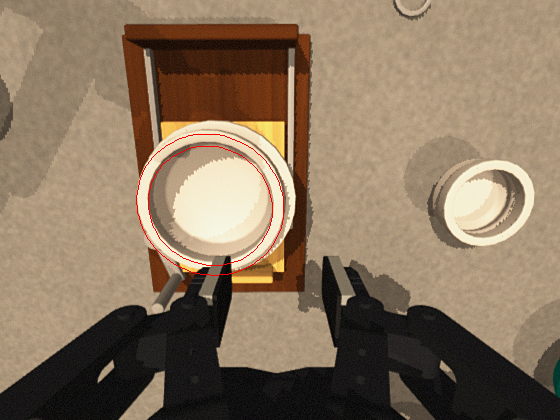

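Cover_b is nested concentrically in cover_a, with its rim about 2-4 px from the prediction. The wrist view also shows cover_d undisturbed at (488,202). Next is cover_c.

>>> {"op": "arm_command", "data": {
  "series": [
    {"dx":0.109,"dy":-0.285,"dz":0.04,"wx":0,"wy":0,"wz":0},
    {"dx":0.109,"dy":-0.285,"dz":0.04,"wx":0,"wy":0,"wz":0},
    {"dx":0.109,"dy":-0.285,"dz":0.04,"wx":0,"wy":0,"wz":0},
    {"dx":0.109,"dy":-0.285,"dz":0.04,"wx":0,"wy":0,"wz":0},
    {"dx":0.109,"dy":-0.285,"dz":0.04,"wx":0,"wy":0,"wz":0},
    {"dx":0.109,"dy":-0.285,"dz":0.04,"wx":0,"wy":0,"wz":0},
    {"dx":0.109,"dy":-0.285,"dz":0.04,"wx":0,"wy":0,"wz":0},
    {"dx":0.109,"dy":-0.285,"dz":0.04,"wx":0,"wy":0,"wz":0},
    {"dx":0.109,"dy":-0.285,"dz":0.04,"wx":0,"wy":0,"wz":0},
    {"dx":0.109,"dy":-0.285,"dz":0.04,"wx":0,"wy":0,"wz":0},
    {"dx":0.109,"dy":-0.285,"dz":0.04,"wx":0,"wy":0,"wz":0}
  ]
}}

```text
time: 18.05
tool_pos: [617.9, 205.8, 190.0]
tool_rot: [0.001, 0.994, 0.106, -0.001]
wrist_force: [-0.0, -0.6, 0.2]
width: 42.8
grip_force: 0.0
```

```bash
python3 chk.py 56
python3 - <<'E'
from h import *
p=np.array([607.9,252])-45.5*U; goto(*p,65,YW)
E
```

```text
top [248. 166. 286. 202.] [570.1 -44. ] [112.8 114.8] | at z [570.4 -43.9]
top [336. 160. 364. 189.] [ 603.1 -290.7] [81.3 88. ] | at z [ 603.5 -291. ]
top [247. 167. 290. 205.] [567.2 -46.3] [125.8 128.4] | at z [567.6 -46.3]
top [152. 161. 187. 187.] [597.5 275.3] [43.7 75.9] | at z [597.9 275.8]
wrist [152. 142. 274. 261.] [610.2 255.6] [96.3 99. ]
wrist [489. 281. 560. 397.] [543.7 -51.3] [ 63.1 129.3]
d(m) [-0.0007 -0.0025  0.1262] w [0.0002 0.     0.0002] n 3.0280029633280594
```

>>> {"op": "arm_command", "data": {
  "series": [
    {"dx":-0.001,"dy":-0.002,"dz":0.04,"wx":0,"wy":0,"wz":0},
    {"dx":-0.001,"dy":-0.002,"dz":0.075,"wx":0,"wy":0,"wz":0},
    {"dx":-0.001,"dy":-0.002,"dz":0.1,"wx":0,"wy":0,"wz":0},
    {"dx":-0.001,"dy":-0.002,"dz":0.117,"wx":0,"wy":0,"wz":0},
    {"dx":-0.001,"dy":-0.002,"dz":0.126,"wx":0,"wy":0,"wz":0},
    {"dx":-0.001,"dy":-0.002,"dz":0.126,"wx":0,"wy":0,"wz":0},
    {"dx":-0.001,"dy":-0.002,"dz":0.126,"wx":0,"wy":0,"wz":0}
  ]
}}

```text
time: 18.83
tool_pos: [617.6, 208.1, 65.4]
tool_rot: [-0.0, 0.994, 0.106, 0.0]
wrist_force: [-0.6, 0.2, -0.1]
width: 42.7
grip_force: 0.0
```

>>> {"op": "arm_command", "data": {
  "claw": -1,
  "series": [
    {"dx":0,"dy":0,"dz":0,"wx":0,"wy":0,"wz":0},
    {"dx":0,"dy":0,"dz":0,"wx":0,"wy":0,"wz":0},
    {"dx":0,"dy":0,"dz":0,"wx":0,"wy":0,"wz":0},
    {"dx":0,"dy":0,"dz":0,"wx":0,"wy":0,"wz":0},
    {"dx":0,"dy":0,"dz":0,"wx":0,"wy":0,"wz":0},
    {"dx":0,"dy":0,"dz":0,"wx":0,"wy":0,"wz":0},
    {"dx":0,"dy":0,"dz":0,"wx":0,"wy":0,"wz":0},
    {"dx":0,"dy":0,"dz":0,"wx":0,"wy":0,"wz":0}
  ]
}}

```text
time: 19.5
tool_pos: [618.2, 208.6, 66.5]
tool_rot: [0.0, 0.994, 0.106, 0.001]
wrist_force: [0.0, -2.3, 7.4]
width: 7.3
grip_force: 56.7
```

>>> {"op": "arm_command", "data": {
  "series": [
    {"dx":0,"dy":0,"dz":-0.01,"wx":0,"wy":0,"wz":0},
    {"dx":0,"dy":0,"dz":-0.03,"wx":0,"wy":0,"wz":0},
    {"dx":0,"dy":0,"dz":-0.055,"wx":0,"wy":0,"wz":0},
    {"dx":0,"dy":0,"dz":-0.08,"wx":0,"wy":0,"wz":0},
    {"dx":0,"dy":0,"dz":-0.105,"wx":0,"wy":0,"wz":0},
    {"dx":0,"dy":0,"dz":-0.13,"wx":0,"wy":0,"wz":0},
    {"dx":0,"dy":0,"dz":-0.145,"wx":0,"wy":0,"wz":0},
    {"dx":0,"dy":0,"dz":-0.145,"wx":0,"wy":0,"wz":0},
    {"dx":0,"dy":0,"dz":-0.145,"wx":0,"wy":0,"wz":0}
  ]
}}

```text
time: 20.25
tool_pos: [617.4, 209.0, 211.1]
tool_rot: [-0.0, 0.994, 0.106, 0.001]
wrist_force: [-0.4, -0.8, -1.2]
width: 7.0
grip_force: 56.3
```

Run:
```python
from h import *
goto(*(TGT-44.5*U+1.5*X),210,YW)
```

```text
d(m) [-0.1078  0.279   0.0008] w [-0.0003 -0.0022  0.0024] n 7.173354036684093
```

>>> {"op": "arm_command", "data": {
  "series": [
    {"dx":-0.004,"dy":0.01,"dz":0,"wx":0,"wy":0,"wz":0},
    {"dx":-0.012,"dy":0.03,"dz":0,"wx":0,"wy":0,"wz":0},
    {"dx":-0.023,"dy":0.06,"dz":0,"wx":0,"wy":0,"wz":0},
    {"dx":-0.037,"dy":0.095,"dz":0,"wx":0,"wy":0,"wz":0},
    {"dx":-0.05,"dy":0.13,"dz":0,"wx":0,"wy":0,"wz":0},
    {"dx":-0.064,"dy":0.166,"dz":0,"wx":0,"wy":0,"wz":0},
    {"dx":-0.078,"dy":0.202,"dz":0,"wx":0,"wy":0,"wz":0},
    {"dx":-0.09,"dy":0.234,"dz":0,"wx":0,"wy":0,"wz":0},
    {"dx":-0.1,"dy":0.259,"dz":0,"wx":0,"wy":0,"wz":0},
    {"dx":-0.106,"dy":0.274,"dz":0,"wx":0,"wy":0,"wz":0},
    {"dx":-0.108,"dy":0.279,"dz":0,"wx":0,"wy":0,"wz":0},
    {"dx":-0.108,"dy":0.279,"dz":0,"wx":0,"wy":0,"wz":0},
    {"dx":-0.108,"dy":0.279,"dz":0,"wx":0,"wy":0,"wz":0}
  ]
}}

```text
time: 21.33
tool_pos: [569.7, -86.5, 208.9]
tool_rot: [-0.001, 0.994, 0.106, -0.001]
wrist_force: [-0.2, 0.6, -0.4]
width: 7.0
grip_force: 56.4
```

Run:
```python
from h import *
goto(*(TGT-44.5*U+1.5*X),137,YW)
```

```text
d(m) [0.0013 0.0004 0.0719] w [-0.0017  0.0019  0.0015] n 1.7237584618941322
```

>>> {"op": "arm_command", "data": {
  "series": [
    {"dx":0.001,"dy":0,"dz":0.015,"wx":0,"wy":0,"wz":0},
    {"dx":0.001,"dy":0,"dz":0.032,"wx":0,"wy":0,"wz":0},
    {"dx":0.001,"dy":0,"dz":0.048,"wx":0,"wy":0,"wz":0},
    {"dx":0.001,"dy":0,"dz":0.06,"wx":0,"wy":0,"wz":0},
    {"dx":0.001,"dy":0,"dz":0.068,"wx":0,"wy":0,"wz":0},
    {"dx":0.001,"dy":0,"dz":0.071,"wx":0,"wy":0,"wz":0},
    {"dx":0.001,"dy":0,"dz":0.071,"wx":0,"wy":0,"wz":0},
    {"dx":0.001,"dy":0,"dz":0.071,"wx":0,"wy":0,"wz":0}
  ]
}}

```text
time: 22.0
tool_pos: [571.9, -86.0, 139.3]
tool_rot: [0.0, 0.994, 0.107, 0.0]
wrist_force: [0.7, -0.7, -0.1]
width: 7.2
grip_force: 56.4
```

Run:
```python
from h import *
goto(*(TGT-44.5*U+1.5*X),131,YW); print(ctrl.state()["wrist_force"])
```

```text
d(m) [-0.001   0.0002  0.0083] w [ 0.0001 -0.0005  0.0031] n 0.2003659325390432
[ 0.70091081 -0.67213198 -0.09389388]
```

>>> {"op": "arm_command", "data": {
  "series": [
    {"dx":-0.001,"dy":0,"dz":0.0015,"wx":0,"wy":0,"wz":0},
    {"dx":-0.001,"dy":0,"dz":0.003,"wx":0,"wy":0,"wz":0},
    {"dx":-0.001,"dy":0,"dz":0.0045,"wx":0,"wy":0,"wz":0},
    {"dx":-0.001,"dy":0,"dz":0.006,"wx":0,"wy":0,"wz":0},
    {"dx":-0.001,"dy":0,"dz":0.006,"wx":0,"wy":0,"wz":0}
  ]
}}

```text
time: 22.42
tool_pos: [570.4, -86.9, 132.9]
tool_rot: [-0.0, 0.994, 0.106, -0.0]
wrist_force: [-0.4, 0.6, -0.8]
width: 7.3
grip_force: 56.4
```

>>> {"op": "arm_command", "data": {
  "series": [
    {"dx":0,"dy":0,"dz":0.001,"wx":0,"wy":0,"wz":0},
    {"dx":0,"dy":0,"dz":0.002,"wx":0,"wy":0,"wz":0},
    {"dx":0,"dy":0,"dz":0.002,"wx":0,"wy":0,"wz":0}
  ]
}}

```text
time: 22.67
tool_pos: [570.6, -87.0, 131.0]
tool_rot: [0.0, 0.994, 0.106, 0.0]
wrist_force: [-1.0, 0.4, -0.8]
width: 7.3
grip_force: 56.4
```

>>> {"op": "arm_command", "data": {
  "series": [
    {"dx":0,"dy":0,"dz":0.001,"wx":0,"wy":0,"wz":0},
    {"dx":0,"dy":0,"dz":0.001,"wx":0,"wy":0,"wz":0}
  ]
}}

```text
time: 22.83
tool_pos: [571.0, -87.3, 130.6]
tool_rot: [0.001, 0.994, 0.106, 0.001]
wrist_force: [-0.5, -1.7, 3.8]
width: 7.0
grip_force: 57.1
```

Contact is at the expected height, so I release, rise and check.

>>> {"op": "arm_command", "data": {
  "claw": 0.0,
  "series": [
    {"dx":0,"dy":0,"dz":0,"wx":0,"wy":0,"wz":0},
    {"dx":0,"dy":0,"dz":0,"wx":0,"wy":0,"wz":0},
    {"dx":0,"dy":0,"dz":0,"wx":0,"wy":0,"wz":0},
    {"dx":0,"dy":0,"dz":0,"wx":0,"wy":0,"wz":0},
    {"dx":0,"dy":0,"dz":0,"wx":0,"wy":0,"wz":0},
    {"dx":0,"dy":0,"dz":-0.03,"wx":0,"wy":0,"wz":0},
    {"dx":0,"dy":0,"dz":-0.06,"wx":0,"wy":0,"wz":0},
    {"dx":0,"dy":0,"dz":-0.09,"wx":0,"wy":0,"wz":0},
    {"dx":0,"dy":0,"dz":-0.11,"wx":0,"wy":0,"wz":0},
    {"dx":0,"dy":0,"dz":-0.11,"wx":0,"wy":0,"wz":0},
    {"dx":0,"dy":0,"dz":-0.11,"wx":0,"wy":0,"wz":0}
  ]
}}

```text
time: 23.75
tool_pos: [571.3, -86.9, 241.3]
tool_rot: [0.0, 0.994, 0.106, 0.002]
wrist_force: [0.1, -0.6, 0.1]
width: 43.1
grip_force: 0.0
```

```bash
python3 chk.py 120 pics/c3.png 100 82;  python3 - <<'E'
from h import *
p=np.array([601.5,-291.3])+37.5*U; goto(*p,190,YW); print(p)
E
```

```text
top [337. 158. 366. 186.] [ 603.2 -291.8] [79.  81.5] | at z [ 591.1 -283.9]
top [250. 171. 285. 204.] [561. -42.] [ 78.2 106.9] | at z [550.6 -44. ]
top [248. 166. 287. 204.] [567.5 -44.4] [107.1 111.5] | at z [556.8 -46.4]
top [250. 180. 289. 205.] [557.6 -50.2] [107.6 121.6] | at z [547.3 -51.9]
wrist [151. 141. 282. 270.] [562.9 -43. ] [ 96.3 100.5]
wrist [440. 159. 536. 243.] [ 612.1 -238.6] [64.1 75.5]
wrist [153. 128. 298. 250.] [564.2 -43.9] [103.3 111.1]
d(m) [-0.0116  0.1695  0.048 ] w [-0.0016  0.0033  0.0023] n 4.233842163021679
[ 593.66441665 -254.62775391]
```

View pics/c3.png

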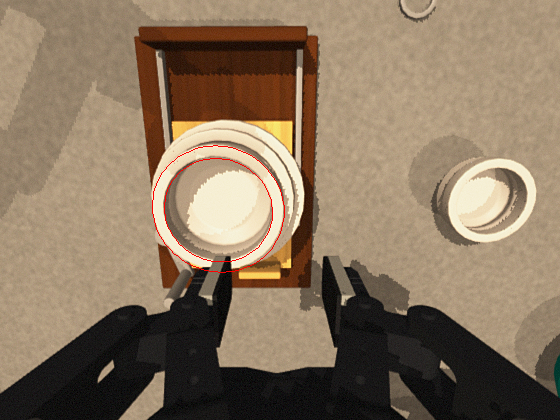

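Cover_c is concentric with the stack at (219,208) and level. Next is cover_d, the last white one, pinched on the carrier +y side.

>>> {"op": "arm_command", "data": {
  "series": [
    {"dx":-0.011,"dy":0.17,"dz":0.048,"wx":0,"wy":0,"wz":0},
    {"dx":-0.011,"dy":0.17,"dz":0.048,"wx":0,"wy":0,"wz":0},
    {"dx":-0.011,"dy":0.17,"dz":0.048,"wx":0,"wy":0,"wz":0},
    {"dx":-0.011,"dy":0.17,"dz":0.048,"wx":0,"wy":0,"wz":0},
    {"dx":-0.011,"dy":0.17,"dz":0.048,"wx":0,"wy":0,"wz":0},
    {"dx":-0.011,"dy":0.17,"dz":0.048,"wx":0,"wy":0,"wz":0},
    {"dx":-0.011,"dy":0.17,"dz":0.048,"wx":0,"wy":0,"wz":0},
    {"dx":-0.011,"dy":0.17,"dz":0.048,"wx":0,"wy":0,"wz":0}
  ]
}}

```text
time: 24.62
tool_pos: [595.1, -253.8, 191.4]
tool_rot: [-0.001, 0.994, 0.106, -0.001]
wrist_force: [-0.2, 0.2, 0.1]
width: 42.6
grip_force: 0.0
```

```bash
python3 chk.py 54
python3 - <<'E'
from h import *
p=np.array([602,-291.3])+37.5*U; goto(*p,64,YW)
E
```

```text
top [250. 166. 286. 203.] [570.2 -43.7] [101.1 103.3] | at z [570.9 -43.5]
top [248. 166. 289. 208.] [568.7 -44.5] [126.1 136.4] | at z [569.4 -44.4]
top [334. 168. 363. 191.] [ 590.1 -290.9] [53.5 82. ] | at z [ 590.8 -291.4]
wrist [  1. 127.  64. 280.] [543.8 -39.5] [ 76.2 119.1]
wrist [  0. 113.  90. 282.] [546.  -21.7] [135.8 158.3]
wrist [270. 151. 372. 255.] [ 604.1 -290.1] [82.3 84. ]
d(m) [-0.0019  0.0005  0.1287] w [ 0.0002 -0.0007  0.0042] n 3.087220438138834
```

>>> {"op": "arm_command", "data": {
  "series": [
    {"dx":-0.001,"dy":0.001,"dz":0.04,"wx":0,"wy":0,"wz":0},
    {"dx":-0.001,"dy":0.001,"dz":0.075,"wx":0,"wy":0,"wz":0},
    {"dx":-0.001,"dy":0.001,"dz":0.1,"wx":0,"wy":0,"wz":0},
    {"dx":-0.001,"dy":0.001,"dz":0.118,"wx":0,"wy":0,"wz":0},
    {"dx":-0.001,"dy":0.001,"dz":0.128,"wx":0,"wy":0,"wz":0},
    {"dx":-0.001,"dy":0.001,"dz":0.128,"wx":0,"wy":0,"wz":0},
    {"dx":-0.001,"dy":0.001,"dz":0.128,"wx":0,"wy":0,"wz":0}
  ]
}}

```text
time: 25.4
tool_pos: [595.3, -256.1, 64.5]
tool_rot: [0.0, 0.994, 0.107, 0.0]
wrist_force: [-0.6, 0.3, 0.1]
width: 43.1
grip_force: 0.0
```

>>> {"op": "arm_command", "data": {
  "claw": -1,
  "series": [
    {"dx":0,"dy":0,"dz":0,"wx":0,"wy":0,"wz":0},
    {"dx":0,"dy":0,"dz":0,"wx":0,"wy":0,"wz":0},
    {"dx":0,"dy":0,"dz":0,"wx":0,"wy":0,"wz":0},
    {"dx":0,"dy":0,"dz":0,"wx":0,"wy":0,"wz":0},
    {"dx":0,"dy":0,"dz":0,"wx":0,"wy":0,"wz":0},
    {"dx":0,"dy":0,"dz":0,"wx":0,"wy":0,"wz":0},
    {"dx":0,"dy":0,"dz":0,"wx":0,"wy":0,"wz":0},
    {"dx":0,"dy":0,"dz":0,"wx":0,"wy":0,"wz":0}
  ]
}}

```text
time: 26.07
tool_pos: [595.9, -256.5, 65.7]
tool_rot: [0.0, 0.994, 0.106, 0.001]
wrist_force: [-0.2, 1.9, 6.6]
width: 6.7
grip_force: 56.0
```

>>> {"op": "arm_command", "data": {
  "series": [
    {"dx":0,"dy":0,"dz":-0.01,"wx":0,"wy":0,"wz":0},
    {"dx":0,"dy":0,"dz":-0.03,"wx":0,"wy":0,"wz":0},
    {"dx":0,"dy":0,"dz":-0.055,"wx":0,"wy":0,"wz":0},
    {"dx":0,"dy":0,"dz":-0.085,"wx":0,"wy":0,"wz":0},
    {"dx":0,"dy":0,"dz":-0.115,"wx":0,"wy":0,"wz":0},
    {"dx":0,"dy":0,"dz":-0.145,"wx":0,"wy":0,"wz":0},
    {"dx":0,"dy":0,"dz":-0.165,"wx":0,"wy":0,"wz":0},
    {"dx":0,"dy":0,"dz":-0.165,"wx":0,"wy":0,"wz":0},
    {"dx":0,"dy":0,"dz":-0.165,"wx":0,"wy":0,"wz":0}
  ]
}}

```text
time: 26.82
tool_pos: [595.5, -257.0, 231.0]
tool_rot: [0.001, 0.994, 0.106, 0.002]
wrist_force: [0.1, 0.1, -1.1]
width: 6.6
grip_force: 55.6
```

Run:
```python
from h import *
goto(*(TGT+36.5*U+1.5*X),230,YW)
```

```text
d(m) [ 0.0122 -0.2528  0.0004] w [ 0.0026 -0.0028  0.0023] n 6.069067381031663
```

>>> {"op": "arm_command", "data": {
  "series": [
    {"dx":0.001,"dy":-0.01,"dz":0,"wx":0,"wy":0,"wz":0},
    {"dx":0.002,"dy":-0.03,"dz":0,"wx":0,"wy":0,"wz":0},
    {"dx":0.003,"dy":-0.058,"dz":0,"wx":0,"wy":0,"wz":0},
    {"dx":0.004,"dy":-0.09,"dz":0,"wx":0,"wy":0,"wz":0},
    {"dx":0.006,"dy":-0.125,"dz":0,"wx":0,"wy":0,"wz":0},
    {"dx":0.008,"dy":-0.16,"dz":0,"wx":0,"wy":0,"wz":0},
    {"dx":0.01,"dy":-0.194,"dz":0,"wx":0,"wy":0,"wz":0},
    {"dx":0.011,"dy":-0.222,"dz":0,"wx":0,"wy":0,"wz":0},
    {"dx":0.012,"dy":-0.242,"dz":0,"wx":0,"wy":0,"wz":0},
    {"dx":0.012,"dy":-0.251,"dz":0,"wx":0,"wy":0,"wz":0},
    {"dx":0.012,"dy":-0.253,"dz":0,"wx":0,"wy":0,"wz":0},
    {"dx":0.012,"dy":-0.253,"dz":0,"wx":0,"wy":0,"wz":0},
    {"dx":0.012,"dy":-0.253,"dz":0,"wx":0,"wy":0,"wz":0}
  ]
}}

```text
time: 27.9
tool_pos: [553.2, -7.5, 228.4]
tool_rot: [0.0, 0.994, 0.106, -0.0]
wrist_force: [-0.4, -0.2, -0.9]
width: 6.9
grip_force: 55.7
```

>>> {"op": "arm_command", "data": {
  "series": [
    {"dx":0,"dy":0,"dz":0.015,"wx":0,"wy":0,"wz":0},
    {"dx":0,"dy":0,"dz":0.032,"wx":0,"wy":0,"wz":0},
    {"dx":0,"dy":0,"dz":0.048,"wx":0,"wy":0,"wz":0},
    {"dx":0,"dy":0,"dz":0.06,"wx":0,"wy":0,"wz":0},
    {"dx":0,"dy":0,"dz":0.068,"wx":0,"wy":0,"wz":0},
    {"dx":0,"dy":0,"dz":0.071,"wx":0,"wy":0,"wz":0},
    {"dx":0,"dy":0,"dz":0.071,"wx":0,"wy":0,"wz":0},
    {"dx":0,"dy":0,"dz":0.071,"wx":0,"wy":0,"wz":0}
  ]
}}

```text
time: 28.57
tool_pos: [553.7, -7.2, 158.3]
tool_rot: [0.0, 0.994, 0.106, 0.0]
wrist_force: [-0.1, 0.2, 0.2]
width: 6.3
grip_force: 56.6
```

Run:
```python
from h import *
goto(*(TGT+36.5*U+1.5*X),151,YW)
```

```text
d(m) [0.0003 0.0002 0.0073] w [ 0.0002 -0.0006  0.0015] n 0.17471204907083338
```

>>> {"op": "arm_command", "data": {
  "series": [
    {"dx":0,"dy":0,"dz":0.0015,"wx":0,"wy":0,"wz":0},
    {"dx":0,"dy":0,"dz":0.003,"wx":0,"wy":0,"wz":0},
    {"dx":0,"dy":0,"dz":0.0045,"wx":0,"wy":0,"wz":0},
    {"dx":0,"dy":0,"dz":0.006,"wx":0,"wy":0,"wz":0},
    {"dx":0,"dy":0,"dz":0.006,"wx":0,"wy":0,"wz":0}
  ]
}}

```text
time: 28.98
tool_pos: [553.1, -6.6, 151.9]
tool_rot: [0.0, 0.994, 0.106, -0.0]
wrist_force: [0.5, 0.2, -0.5]
width: 6.5
grip_force: 56.6
```

>>> {"op": "arm_command", "data": {
  "series": [
    {"dx":0,"dy":0,"dz":0.001,"wx":0,"wy":0,"wz":0},
    {"dx":0,"dy":0,"dz":0.001,"wx":0,"wy":0,"wz":0}
  ]
}}

```text
time: 29.15
tool_pos: [553.4, -6.5, 151.4]
tool_rot: [-0.0, 0.994, 0.106, 0.0]
wrist_force: [-0.5, 0.3, 2.1]
width: 6.2
grip_force: 56.9
```

>>> {"op": "arm_command", "data": {
  "series": [
    {"dx":0,"dy":0,"dz":0.001,"wx":0,"wy":0,"wz":0},
    {"dx":0,"dy":0,"dz":0.001,"wx":0,"wy":0,"wz":0}
  ]
}}

```text
time: 29.32
tool_pos: [553.6, -6.3, 151.1]
tool_rot: [-0.0, 0.994, 0.106, 0.001]
wrist_force: [-0.6, 1.3, 7.5]
width: 6.2
grip_force: 57.5
```

>>> {"op": "arm_command", "data": {
  "claw": -0.3,
  "series": [
    {"dx":0,"dy":0,"dz":0,"wx":0,"wy":0,"wz":0},
    {"dx":0,"dy":0,"dz":0,"wx":0,"wy":0,"wz":0},
    {"dx":0,"dy":0,"dz":0,"wx":0,"wy":0,"wz":0},
    {"dx":0,"dy":0,"dz":0,"wx":0,"wy":0,"wz":0},
    {"dx":0,"dy":0,"dz":0,"wx":0,"wy":0,"wz":0},
    {"dx":0,"dy":0,"dz":-0.03,"wx":0,"wy":0,"wz":0},
    {"dx":0,"dy":0,"dz":-0.06,"wx":0,"wy":0,"wz":0},
    {"dx":0,"dy":0,"dz":-0.09,"wx":0,"wy":0,"wz":0},
    {"dx":0,"dy":0,"dz":-0.11,"wx":0,"wy":0,"wz":0},
    {"dx":0,"dy":0,"dz":-0.11,"wx":0,"wy":0,"wz":0},
    {"dx":0,"dy":0,"dz":-0.11,"wx":0,"wy":0,"wz":0}
  ]
}}

```text
time: 30.23
tool_pos: [554.0, -6.8, 261.2]
tool_rot: [0.0, 0.994, 0.106, 0.002]
wrist_force: [-0.5, 0.2, -0.6]
width: 30.3
grip_force: 0.0
```

```bash
python3 chk.py 139 pics/c4.png 84 66
```

```text
top [247. 168. 290. 207.] [561.  -62.1] [ 91.8 122.3] | at z [547.4 -63.7]
top [251. 170. 282. 200.] [566.8 -62.4] [42.9 78.6] | at z [552.9 -64. ]
wrist [272. 154. 379. 264.] [561.6 -43.4] [81.9 84.1]
```

View pics/c4.png

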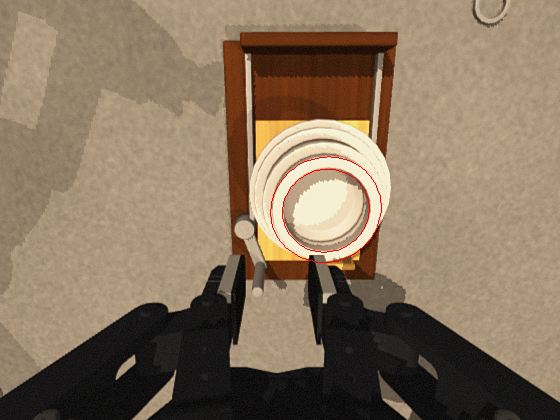

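All four covers are nested: d's rim is concentric at (326,208), with c, b and a around it and upright. Next I turn the gripper half round, so the camera faces away from the stack, and push the tab with shut fingers.

```bash
cat >> h.py <<'E'
S0=np.array([560,-43.5])  # seat
E
python3 - <<'E'
from h import *
p=S0-125*X-26*U; print(p); goto(*p,260,YW+np.pi/2)
E
```

```text
[443.1918508  -95.04470178]
d(m) [-0.1251  0.0635 -0.0014] w [-0.0035  0.0018 -1.5686] n 3.364281520749765
```

>>> {"op": "arm_command", "data": {
  "claw": -1,
  "series": [
    {"dx":-0.125,"dy":0.064,"dz":0,"wx":0,"wy":0,"wz":-1.57},
    {"dx":-0.125,"dy":0.064,"dz":0,"wx":0,"wy":0,"wz":-1.57},
    {"dx":-0.125,"dy":0.064,"dz":0,"wx":0,"wy":0,"wz":-1.57},
    {"dx":-0.125,"dy":0.064,"dz":0,"wx":0,"wy":0,"wz":-1.57},
    {"dx":-0.125,"dy":0.064,"dz":0,"wx":0,"wy":0,"wz":-1.57},
    {"dx":-0.125,"dy":0.064,"dz":0,"wx":0,"wy":0,"wz":-1.57},
    {"dx":-0.125,"dy":0.064,"dz":0,"wx":0,"wy":0,"wz":-1.57},
    {"dx":-0.125,"dy":0.064,"dz":0,"wx":0,"wy":0,"wz":-1.57},
    {"dx":-0.125,"dy":0.064,"dz":0,"wx":0,"wy":0,"wz":-1.57},
    {"dx":-0.125,"dy":0.064,"dz":0,"wx":0,"wy":0,"wz":-1.57},
    {"dx":-0.125,"dy":0.064,"dz":0,"wx":0,"wy":0,"wz":-1.57},
    {"dx":-0.125,"dy":0.064,"dz":0,"wx":0,"wy":0,"wz":-1.57},
    {"dx":-0.125,"dy":0.064,"dz":0,"wx":0,"wy":0,"wz":-1.57},
    {"dx":-0.125,"dy":0.064,"dz":0,"wx":0,"wy":0,"wz":-1.57},
    {"dx":-0.125,"dy":0.064,"dz":0,"wx":0,"wy":0,"wz":-1.57}
  ]
}}

```text
time: 31.68
tool_pos: [444.0, -95.4, 259.0]
tool_rot: [-0.001, 0.629, 0.777, -0.0]
wrist_force: [-0.1, -0.4, 0.6]
width: -0.3
grip_force: 0.0
```

>>> {"op": "arm_command", "data": {
  "series": [
    {"dx":0,"dy":0,"dz":0,"wx":0,"wy":0,"wz":-1.57},
    {"dx":0,"dy":0,"dz":0,"wx":0,"wy":0,"wz":-1.57},
    {"dx":0,"dy":0,"dz":0,"wx":0,"wy":0,"wz":-1.57},
    {"dx":0,"dy":0,"dz":0,"wx":0,"wy":0,"wz":-1.57},
    {"dx":0,"dy":0,"dz":0,"wx":0,"wy":0,"wz":-1.57},
    {"dx":0,"dy":0,"dz":0,"wx":0,"wy":0,"wz":-1.57},
    {"dx":0,"dy":0,"dz":0,"wx":0,"wy":0,"wz":-1.57},
    {"dx":0,"dy":0,"dz":0,"wx":0,"wy":0,"wz":-1.57},
    {"dx":0,"dy":0,"dz":0,"wx":0,"wy":0,"wz":-1.57},
    {"dx":0,"dy":0,"dz":0,"wx":0,"wy":0,"wz":-1.57},
    {"dx":0,"dy":0,"dz":0,"wx":0,"wy":0,"wz":-1.57},
    {"dx":0,"dy":0,"dz":0,"wx":0,"wy":0,"wz":-1.57},
    {"dx":0,"dy":0,"dz":0,"wx":0,"wy":0,"wz":-1.57},
    {"dx":0,"dy":0,"dz":0,"wx":0,"wy":0,"wz":-1.57},
    {"dx":0,"dy":0,"dz":0,"wx":0,"wy":0,"wz":-1.57}
  ]
}}

```text
time: 32.93
tool_pos: [444.3, -95.6, 259.6]
tool_rot: [-0.0, -0.104, 0.995, 0.0]
wrist_force: [-0.9, -0.4, 0.8]
width: 0.0
grip_force: 0.0
```

Run:
```python
from h import *
p=S0-125*X-26*U; goto(*p,57,YW+np.pi); s=ctrl.state(); print(s["q"],s["tool_pos"],s["width"])
```

```text
d(m) [0.0008 0.0007 0.2026] w [ 0.0004 -0.0008 -0.0029] n 4.858751561639406
[-3.04813556e-01  1.32075693e-01  1.73006761e+00 -3.64104091e-05
  1.28031940e+00 -2.08318922e+00] [444.31349982 -95.56263268 259.60617337] 0.029104223610806224
```

>>> {"op": "arm_command", "data": {
  "series": [
    {"dx":0.001,"dy":0,"dz":0.04,"wx":0,"wy":0,"wz":0},
    {"dx":0.001,"dy":0,"dz":0.08,"wx":0,"wy":0,"wz":0},
    {"dx":0.001,"dy":0,"dz":0.12,"wx":0,"wy":0,"wz":0},
    {"dx":0.001,"dy":0,"dz":0.16,"wx":0,"wy":0,"wz":0},
    {"dx":0.001,"dy":0,"dz":0.185,"wx":0,"wy":0,"wz":0},
    {"dx":0.001,"dy":0,"dz":0.198,"wx":0,"wy":0,"wz":0},
    {"dx":0.001,"dy":0,"dz":0.203,"wx":0,"wy":0,"wz":0},
    {"dx":0.001,"dy":0,"dz":0.203,"wx":0,"wy":0,"wz":0}
  ]
}}

```text
time: 33.6
tool_pos: [442.8, -95.6, 55.8]
tool_rot: [-0.001, -0.104, 0.995, 0.001]
wrist_force: [-0.7, -0.5, 0.1]
width: 0.1
grip_force: 0.0
```

>>> {"op": "arm_command", "data": {
  "series": [
    {"dx":-0.005,"dy":0,"dz":0,"wx":0,"wy":0,"wz":0},
    {"dx":-0.01,"dy":0,"dz":0,"wx":0,"wy":0,"wz":0},
    {"dx":-0.015,"dy":0,"dz":0,"wx":0,"wy":0,"wz":0},
    {"dx":-0.02,"dy":0,"dz":0,"wx":0,"wy":0,"wz":0},
    {"dx":-0.025,"dy":0,"dz":0,"wx":0,"wy":0,"wz":0},
    {"dx":-0.03,"dy":0,"dz":0,"wx":0,"wy":0,"wz":0},
    {"dx":-0.034,"dy":0,"dz":0,"wx":0,"wy":0,"wz":0}
  ]
}}

```text
time: 34.18
tool_pos: [476.9, -88.5, 57.3]
tool_rot: [-0.0, -0.105, 0.994, 0.0]
wrist_force: [-3.8, -0.3, 2.0]
width: -0.1
grip_force: 1.4
```

>>> {"op": "arm_command", "data": {
  "series": [
    {"dx":-0.003,"dy":0,"dz":0,"wx":0,"wy":0,"wz":0},
    {"dx":-0.006,"dy":0,"dz":0,"wx":0,"wy":0,"wz":0},
    {"dx":-0.009,"dy":0,"dz":0,"wx":0,"wy":0,"wz":0},
    {"dx":-0.012,"dy":0,"dz":0,"wx":0,"wy":0,"wz":0},
    {"dx":-0.015,"dy":0,"dz":0,"wx":0,"wy":0,"wz":0},
    {"dx":-0.018,"dy":0,"dz":0,"wx":0,"wy":0,"wz":0},
    {"dx":-0.021,"dy":0,"dz":0,"wx":0,"wy":0,"wz":0},
    {"dx":-0.024,"dy":0,"dz":0,"wx":0,"wy":0,"wz":0},
    {"dx":-0.027,"dy":0,"dz":0,"wx":0,"wy":0,"wz":0},
    {"dx":-0.03,"dy":0,"dz":0,"wx":0,"wy":0,"wz":0},
    {"dx":-0.033,"dy":0,"dz":0,"wx":0,"wy":0,"wz":0}
  ]
}}

```text
time: 35.1
tool_pos: [509.1, -81.5, 56.9]
tool_rot: [-0.0, -0.105, 0.994, 0.0]
wrist_force: [-3.2, 2.0, 1.4]
width: -0.3
grip_force: 1.4
```

>>> {"op": "arm_command", "data": {
  "series": [
    {"dx":-0.002,"dy":0,"dz":0,"wx":0,"wy":0,"wz":0},
    {"dx":-0.004,"dy":0,"dz":0,"wx":0,"wy":0,"wz":0},
    {"dx":-0.005,"dy":0,"dz":0,"wx":0,"wy":0,"wz":0}
  ]
}}

```text
time: 35.35
tool_pos: [514.2, -80.6, 56.9]
tool_rot: [-0.0, -0.105, 0.994, 0.0]
wrist_force: [-2.4, 0.8, 0.4]
width: 0.1
grip_force: 1.3
```

>>> {"op": "arm_command", "data": {
  "series": [
    {"dx":-0.002,"dy":0,"dz":0,"wx":0,"wy":0,"wz":0},
    {"dx":-0.004,"dy":0,"dz":0,"wx":0,"wy":0,"wz":0},
    {"dx":-0.005,"dy":0,"dz":0,"wx":0,"wy":0,"wz":0}
  ]
}}

```text
time: 35.6
tool_pos: [519.1, -79.6, 56.9]
tool_rot: [0.0, -0.105, 0.994, 0.0]
wrist_force: [-3.5, 0.7, 0.2]
width: -0.1
grip_force: 1.3
```

>>> {"op": "arm_command", "data": {
  "series": [
    {"dx":-0.002,"dy":0,"dz":0,"wx":0,"wy":0,"wz":0},
    {"dx":-0.003,"dy":0,"dz":0,"wx":0,"wy":0,"wz":0}
  ]
}}

```text
time: 35.77
tool_pos: [522.0, -79.1, 57.0]
tool_rot: [0.0, -0.105, 0.994, -0.0]
wrist_force: [-2.4, 1.0, -0.6]
width: -0.0
grip_force: 1.3
```

>>> {"op": "arm_command", "data": {
  "series": [
    {"dx":-0.002,"dy":0,"dz":0,"wx":0,"wy":0,"wz":0},
    {"dx":-0.003,"dy":0,"dz":0,"wx":0,"wy":0,"wz":0}
  ]
}}

```text
time: 35.93
tool_pos: [523.5, -78.7, 56.9]
tool_rot: [-0.001, -0.106, 0.994, -0.0]
wrist_force: [-8.0, -1.6, 3.8]
width: 0.1
grip_force: 3.9
```

>>> {"op": "arm_command", "data": {
  "series": [
    {"dx":-0.002,"dy":0,"dz":0,"wx":0,"wy":0,"wz":0},
    {"dx":-0.002,"dy":0,"dz":0,"wx":0,"wy":0,"wz":0}
  ]
}}

```text
time: 36.1
tool_pos: [523.6, -78.7, 56.9]
tool_rot: [-0.003, -0.106, 0.994, -0.0]
wrist_force: [-9.5, -3.3, 6.0]
width: -0.1
grip_force: 5.1
```

The tray has reached its stop: the force jumped to about 10 N at the predicted home position. Next I back off, rise and go to the latch peg.

>>> {"op": "arm_command", "data": {
  "series": [
    {"dx":0.01,"dy":0,"dz":0,"wx":0,"wy":0,"wz":0},
    {"dx":0.03,"dy":0,"dz":0,"wx":0,"wy":0,"wz":0},
    {"dx":0.04,"dy":0,"dz":-0.03,"wx":0,"wy":0,"wz":0},
    {"dx":0.04,"dy":0,"dz":-0.07,"wx":0,"wy":0,"wz":0},
    {"dx":0.04,"dy":0,"dz":-0.11,"wx":0,"wy":0,"wz":0},
    {"dx":0.04,"dy":0,"dz":-0.14,"wx":0,"wy":0,"wz":0},
    {"dx":0.04,"dy":0,"dz":-0.14,"wx":0,"wy":0,"wz":0},
    {"dx":0.04,"dy":0,"dz":-0.14,"wx":0,"wy":0,"wz":0}
  ]
}}

```text
time: 36.77
tool_pos: [490.6, -87.3, 200.0]
tool_rot: [0.005, -0.105, 0.994, -0.002]
wrist_force: [-0.4, -0.1, 0.2]
width: 0.2
grip_force: 0.0
```

```bash
cat >> h.py <<'E'
PIV=np.array([493.5,17.6]); A=0.6
def fist(th,d):
    a,b=-50*np.cos(th)-d*np.cos(A),-50*np.sin(th)+d*np.sin(A); return PIV+a*X+b*U
E
python3 - <<'E'
from h import *
for o in outline_of("latch_peg","top")[:1]: print(o["score"],o["box"])
ct=campose("top"); print("peg pred px",w2p(ct,[449.9,-10,88]))
p=fist(.35,34); print(p); goto(*p,195,YW-A+np.pi)
E
```

```text
0.58 [247.9, 212.3, 251.9, 214.5]
peg pred px [254.85284175 222.36703064]
[419.69716209   3.93019309]
d(m) [0.0487 0.1032 0.0027] w [-0.0007  0.0048  0.6005] n 2.7377631353292955
```

>>> {"op": "arm_command", "data": {
  "series": [
    {"dx":0.049,"dy":0.103,"dz":0,"wx":0,"wy":0,"wz":0.6},
    {"dx":0.049,"dy":0.103,"dz":0,"wx":0,"wy":0,"wz":0.6},
    {"dx":0.049,"dy":0.103,"dz":0,"wx":0,"wy":0,"wz":0.6},
    {"dx":0.049,"dy":0.103,"dz":0,"wx":0,"wy":0,"wz":0.6},
    {"dx":0.049,"dy":0.103,"dz":0,"wx":0,"wy":0,"wz":0.6},
    {"dx":0.049,"dy":0.103,"dz":0,"wx":0,"wy":0,"wz":0.6},
    {"dx":0.049,"dy":0.103,"dz":0,"wx":0,"wy":0,"wz":0.6},
    {"dx":0.049,"dy":0.103,"dz":0,"wx":0,"wy":0,"wz":0.6}
  ]
}}

```text
time: 37.48
tool_pos: [418.0, 3.9, 196.2]
tool_rot: [-0.001, 0.192, 0.981, -0.0]
wrist_force: [0.3, 0.1, -0.6]
width: 0.2
grip_force: 0.0
```

Run:
```python
from h import *
im=optics.read_camera("scene"); cam=campose("scene"); im2=im[:,:,::-1].copy()
s=ctrl.state(); print(s["tool_pos"],yaw(s))
cv2.circle(im2,tuple(w2p(cam,[449.9,-10,88]).astype(int)),2,(0,0,255),1)
cv2.circle(im2,tuple(w2p(cam,[*PIV,28]).astype(int)),2,(255,0,0),1)
cv2.imwrite("pics/s2.png",cv2.resize(im2[130:310,200:440],(768,576),interpolation=cv2.INTER_CUBIC))
w=optics.read_camera("wrist")
p=fist(.35,34); goto(*p,78,YW-A+np.pi)
```

```text
[418.07794436   3.79959765 196.35131515] 2.754340716246144
d(m) [-0.0015  0.0008  0.1185] w [-0.0003 -0.0008  0.0017] n 2.8416787535724346
```

View pics/s2.png

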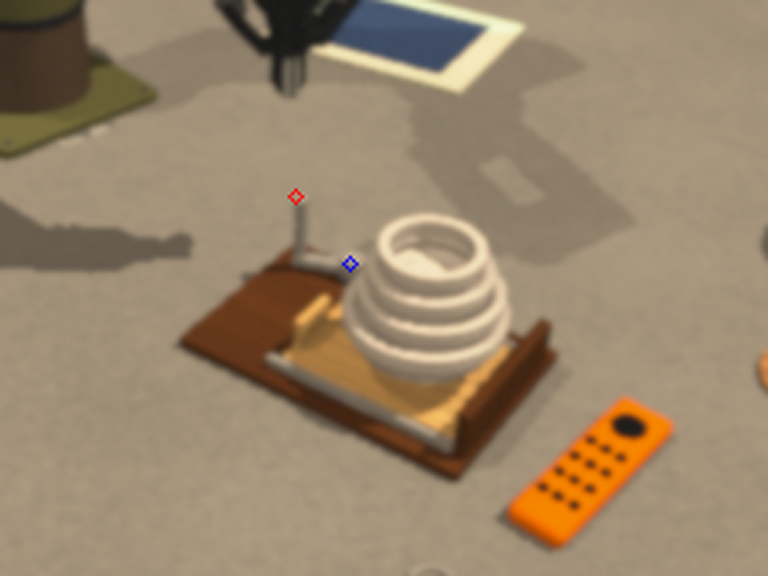

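The tray is home and the stack is upright. The projected peg mark (296,197) agrees with the peg in the image at (299,205).

>>> {"op": "arm_command", "data": {
  "series": [
    {"dx":-0.001,"dy":0.001,"dz":0.04,"wx":0,"wy":0,"wz":0},
    {"dx":-0.001,"dy":0.001,"dz":0.075,"wx":0,"wy":0,"wz":0},
    {"dx":-0.001,"dy":0.001,"dz":0.1,"wx":0,"wy":0,"wz":0},
    {"dx":-0.001,"dy":0.001,"dz":0.114,"wx":0,"wy":0,"wz":0},
    {"dx":-0.001,"dy":0.001,"dz":0.118,"wx":0,"wy":0,"wz":0},
    {"dx":-0.001,"dy":0.001,"dz":0.118,"wx":0,"wy":0,"wz":0}
  ]
}}

```text
time: 38.08
tool_pos: [418.8, 4.4, 77.9]
tool_rot: [-0.001, 0.193, 0.981, -0.0]
wrist_force: [0.4, -0.4, 0.9]
width: 0.0
grip_force: 0.0
```

Run:
```python
from h import *
s=ctrl.state(); print(s["tool_pos"],s["wrist_force"])
w,a,b,c=s["tool_rot"]; M=Ro.from_quat([a,b,c,w]).as_matrix()
for th,d in [(.35,26),(.35,18)]+[(t,16) for t in np.linspace(.35,1.6,14)]:
    v=M.T@(np.r_[fist(th,d),78]-s["tool_pos"]); print(round(th,2),d,np.round(v/1000,3))
```

```text
[418.76161832   4.40469288  77.91765757] [ 0.4176212  -0.38337143  0.90805071]
0.35 26 [-0.009 -0.    -0.   ]
0.35 18 [-0.017 -0.    -0.   ]
0.35 16 [-0.019 -0.    -0.   ]
0.45 16 [-0.023 -0.003 -0.   ]
0.54 16 [-0.027 -0.005 -0.   ]
0.64 16 [-0.032 -0.007 -0.   ]
0.73 16 [-0.036 -0.008 -0.   ]
0.83 16 [-0.041 -0.009 -0.   ]
0.93 16 [-0.046 -0.009 -0.   ]
1.02 16 [-0.051 -0.009 -0.   ]
1.12 16 [-0.056 -0.009 -0.   ]
1.22 16 [-0.06  -0.008 -0.   ]
1.31 16 [-0.065 -0.007 -0.   ]
1.41 16 [-0.069 -0.005 -0.   ]
1.5 16 [-0.074 -0.003 -0.   ]
1.6 16 [-0.078  0.    -0.   ]
```

>>> {"op": "arm_command", "data": {
  "series": [
    {"dx":-0.009,"dy":0,"dz":0,"wx":0,"wy":0,"wz":0},
    {"dx":-0.017,"dy":0,"dz":0,"wx":0,"wy":0,"wz":0},
    {"dx":-0.023,"dy":-0.003,"dz":0,"wx":0,"wy":0,"wz":0},
    {"dx":-0.027,"dy":-0.005,"dz":0,"wx":0,"wy":0,"wz":0},
    {"dx":-0.032,"dy":-0.007,"dz":0,"wx":0,"wy":0,"wz":0},
    {"dx":-0.036,"dy":-0.008,"dz":0,"wx":0,"wy":0,"wz":0},
    {"dx":-0.041,"dy":-0.009,"dz":0,"wx":0,"wy":0,"wz":0}
  ]
}}

```text
time: 38.67
tool_pos: [454.0, -19.7, 79.2]
tool_rot: [-0.0, 0.193, 0.981, -0.0]
wrist_force: [-3.5, -0.4, 0.6]
width: 0.1
grip_force: 1.2
```

>>> {"op": "arm_command", "data": {
  "series": [
    {"dx":-0.005,"dy":0,"dz":0,"wx":0,"wy":0,"wz":0},
    {"dx":-0.01,"dy":0,"dz":0,"wx":0,"wy":0,"wz":0},
    {"dx":-0.015,"dy":0,"dz":0,"wx":0,"wy":0,"wz":0},
    {"dx":-0.019,"dy":0.001,"dz":0,"wx":0,"wy":0,"wz":0},
    {"dx":-0.024,"dy":0.002,"dz":0,"wx":0,"wy":0,"wz":0},
    {"dx":-0.028,"dy":0.004,"dz":0,"wx":0,"wy":0,"wz":0},
    {"dx":-0.031,"dy":0.005,"dz":0,"wx":0,"wy":0,"wz":0}
  ]
}}

```text
time: 39.25
tool_pos: [485.4, -26.2, 79.0]
tool_rot: [0.0, 0.193, 0.981, 0.0]
wrist_force: [-1.8, 0.7, -0.8]
width: -0.1
grip_force: 1.0
```

>>> {"op": "arm_command", "data": {
  "series": [
    {"dx":-0.002,"dy":0.001,"dz":0,"wx":0,"wy":0,"wz":0},
    {"dx":-0.004,"dy":0.002,"dz":0,"wx":0,"wy":0,"wz":0}
  ]
}}

```text
time: 39.42
tool_pos: [488.6, -25.9, 78.9]
tool_rot: [-0.001, 0.193, 0.981, -0.0]
wrist_force: [-5.3, 0.1, 3.2]
width: -0.4
grip_force: 2.3
```

>>> {"op": "arm_command", "data": {
  "series": [
    {"dx":-0.002,"dy":0.001,"dz":0,"wx":0,"wy":0,"wz":0},
    {"dx":-0.003,"dy":0.002,"dz":0,"wx":0,"wy":0,"wz":0}
  ]
}}

```text
time: 39.58
tool_pos: [489.0, -25.1, 78.4]
tool_rot: [-0.004, 0.193, 0.981, -0.001]
wrist_force: [-10.0, -1.7, 3.8]
width: 0.3
grip_force: 3.8
```

The force rose at the position predicted for the latch's stop. I back off, rise and verify numerically.

>>> {"op": "arm_command", "data": {
  "series": [
    {"dx":0.01,"dy":0,"dz":0,"wx":0,"wy":0,"wz":0},
    {"dx":0.03,"dy":0,"dz":0,"wx":0,"wy":0,"wz":0},
    {"dx":0.04,"dy":0,"dz":-0.03,"wx":0,"wy":0,"wz":0},
    {"dx":0.04,"dy":0,"dz":-0.07,"wx":0,"wy":0,"wz":0},
    {"dx":0.04,"dy":0,"dz":-0.11,"wx":0,"wy":0,"wz":0},
    {"dx":0.04,"dy":0,"dz":-0.15,"wx":0,"wy":0,"wz":0},
    {"dx":0.04,"dy":0,"dz":-0.18,"wx":0,"wy":0,"wz":0},
    {"dx":0.04,"dy":0,"dz":-0.18,"wx":0,"wy":0,"wz":0},
    {"dx":0.04,"dy":0,"dz":-0.18,"wx":0,"wy":0,"wz":0}
  ]
}}

```text
time: 40.33
tool_pos: [457.5, -10.1, 261.6]
tool_rot: [0.004, 0.193, 0.981, 0.0]
wrist_force: [0.2, -0.7, -1.4]
width: -0.2
grip_force: 0.0
```

Run:
```python
from h import *
im=optics.read_camera("scene"); cam=campose("scene")
print("peg pred top/base",w2p(cam,[*(PIV-50*U),88]),w2p(cam,[*(PIV-50*U),28]), "open would be",w2p(cam,[449.9,-10,88]))
for q in("latch_peg","push_tab","cover_a"):
    for o in outline_of(q,"scene")[:6]: print(q,round(o["score"],2),np.round(o["box"]))
print("tab pred home",w2p(cam,[*(np.array([618.5,-31.4])-93*X-26*U),52]))
print("remote",[np.round(o["box"]) for o in recognise("remote","top")[:1]], "rims pred",[(w2p(cam,[619,-31,z])-[0,0]).round() for z in(82,101,120,139)])
```

```text
peg pred top/base [300.68114396 203.14239573] [299.90779005 220.76649291] open would be [292.83480584 191.90899462]
latch_peg 0.71 [297. 205. 314. 223.]
push_tab 0.79 [290. 222. 362. 269.]
cover_a 0.78 [321. 197. 350. 224.]
cover_a 0.75 [121. 200. 166. 240.]
cover_a 0.73 [312. 214. 356. 241.]
cover_a 0.68 [315. 211. 355. 232.]
cover_a 0.68 [119. 308. 192. 372.]
cover_a 0.61 [ 85. 264. 149. 318.]
tab pred home [295.50412093 225.48356491]
remote [] rims pred [array([332., 225.]), array([333., 219.]), array([333., 213.]), array([334., 206.])]
```

```bash
python3 -c "
from workcell import finish_job; print(finish_job())"
```

```text
the job is handed in; nothing more can be done
None
```

I nested all four covers on the seat largest to smallest, pushed the tray home to its stop, turned the latch across to its stop, and handed the job in; it returned no verdict, and I did not re-measure the remote or the keychain ring at the end.

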